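# Put the beakers away in the two-leaf glassware chest

## Task

Put every beaker on the bench away, standing upright, in the grey glassware chest: turn its key a quarter turn clockwise, swing the key leaf (left) wide open, only then draw back the bolt of the other leaf and swing that one wide open too. When all beakers are in, shut the bolt leaf first and then the key leaf, pressing each down until its catch snaps and holds it flush; leave the bolt drawn and the key turned for the next person, and leave the specimen cup and the timer alone.

Things in the scene. Friction and masses are not known exactly. Their poses are not given: they have to be found in the camera images.
- chest: Grey steel chest fixed to the bench, 180 (x) x 260 (y) x 100 mm high, walls 6 mm, floor 5 mm, two 7 mm leaves on top. Origin: centre of its underside; z up, x to its rear (away from the robot), y left. Inside 168 x 248 mm: three beakers fit side by side along y. Friction hinges keep the leaves at any angle (3 to 5 N at the bar); a spring catch holds each shut leaf (about 4 N more, in and out).
- chest_floor (a point): Middle of the chest's inner floor, 5 mm above the bench. A bracket for the lock juts 11 mm in from the front wall at chest y 85, z 88 to 92 mm; the two catches jut 13 mm in from the rear wall near y = +-18 mm, z 86 to 96 mm. The standing leaves, when fully open, are just outside the left and right walls.
- key_leaf_bar (a point): Middle of the key leaf's (left, active) grip bar: round, 10 mm diameter, along chest x, 44 mm clear between its posts, 40 mm above the hood it stands on (centre to face). Shut: chest (-45, -20, 165) mm; from the hinge 150 mm across, 65 mm up. The hood (chest x -81 to -5, y -44 to 3, top z 125 mm) and a lip (y to -14) cover the bolt and the other leaf's edge: this leaf opens first, shuts last.
- key_leaf_hinge (a point): Middle of the key leaf's hinge line, at chest (0, 130, 100) mm; the line runs along chest x.
- key_leaf (a joint): Opening angle of the key leaf, rad: 0 shut flush, 1.75 fully open (a little past upright); its free edge rises and swings to the left (+y). About 0.1: resting on its catch, not yet snapped; below 0.03: snapped shut; press on the hood's top beside the bar. While the key is not turned the cam holds it shut.
- key_grip (a point): Middle of the upright key bow, on the turning axis: black flat bow 34 mm long, 8 mm thick, 20 mm high, at chest (-62, 85, 124) mm. At joint 0 its length lies along chest x.
- cam_key (a joint): Angle of the key, rad: 0 locked, 1.57 (end stop) unlocked; grows clockwise seen from above; stays where it is left; stiffness 0.04 N m. The cam is free of its keeper above about 1.2.
- bolt_leaf_bar (a point): Middle of the grip bar of the bolt leaf (the right, passive leaf): round steel bar of 10 mm diameter parallel to the hinge, 44 mm clear between its posts, 40 mm above the leaf's face (centre to face), so there is room for a finger behind it only if the gripper is not opened wide. When shut it lies at chest (45, -25, 147) mm; from the hinge: 105 mm across, 47 mm up.
- bolt_leaf_hinge (a point): Middle of the bolt leaf's hinge line, at chest (0, -130, 100) mm; the line runs along chest x.
- bolt_leaf (a joint): Opening angle of the bolt leaf, rad: 0 shut flush, 1.75 fully open; its free edge rises and swings to the right (-y). About 0.1: resting on its catch; below 0.03: snapped shut; press on its top face (z 107 mm) near the free edge. Held shut while the bolt is home or the key leaf is shut.
- bolt_tab (a point): Centre of the black tab of the slide bolt, 14 (x) x 10 (y) x 12 mm high, standing on the bolt leaf (its foot 1.5 mm above the leaf's top face), at chest (-45, -27, 114) mm when home. It lies under the key leaf's hood until that leaf is open.
- bolt (a joint): Travel of the bolt, m: 0 home (its rod under the strap on the chest's front), 0.025 fully drawn (end stop); the tab moves away from the chest's front (chest +x). Needs about 1.5 N, stays where left. Free of the strap above 0.010.
- specimen_cup: Bystander: specimen cup with a red screw lid, 72 mm diameter, 76 mm high; origin under its centre. Leave alone.
- timer: Bystander: small white bench timer, 68 x 68 x 20 mm; origin under its centre. Leave alone.
- beaker0: Clear 100 mL glass beaker, 54 mm outer diameter, 69 mm high, 50 g, open at the top; origin under its centre, z up. Grip it across the outside near the rim. May be absent (None). Starts on the bench far right of the chest.
- beaker1: Clear 100 mL glass beaker, 54 mm outer diameter, 69 mm high, 50 g, open at the top; origin under its centre, z up. Grip it across the outside near the rim. May be absent (None). Starts on the bench near right of the chest.
- beaker2: Clear 100 mL glass beaker, 54 mm outer diameter, 69 mm high, 50 g, open at the top; origin under its centre, z up. Grip it across the outside near the rim. May be absent (None). Starts on the bench near left of the chest.
- beaker3: Clear 100 mL glass beaker, 54 mm outer diameter, 69 mm high, 50 g, open at the top; origin under its centre, z up. Grip it across the outside near the rim. May be absent (None). Starts on the bench far left of the chest.
Not all that is in view belongs to the job. Leave any blue or green look-alike of the beaker0 alone.

How it is judged:
By the outcome, as a careful person would: the job done as asked, in the order asked, and still so for the second after the job is handed in, with the robot touching nothing.
Of beaker0, beaker1, beaker2, beaker3 only 2 to 3 are there at a start; the rules pass over those that are not, and their reading is None.
At some moment in a run one of beaker0, beaker1, beaker2, beaker3 may be knocked a few centimetres aside while the robot is not near it.
It also fails if it takes over 210 s, if anything falls off the work surface, if the arm or the gripper's body presses on something with over 40 N, if the wrist force passes 120 N, or if a joint passes its speed limit or range.

## Robot

A 6-joint arm with a two-finger parallel gripper is mounted at the origin on a cart in front of the work surface, level with it; the furniture and walls round the work are solid. World frame = base frame: x ahead of the robot, y to its left, z up, the work surface at z = 0. Lengths are in m, angles in degrees, forces in N, time in s.
With the tool pointing down it reaches from about 0.375 to 0.9 m from the base axis. Payload 3.1 kg.
Tool frame: the origin (TCP) lies on the centre line of the jaws, within the pads' length; the fingertips stand 14 mm ahead of it and the grasp point (between the pads) lies 5 mm behind it (bot.tips_ahead is the distance from the TCP to the fingertips, in m); z points along the fingers, y is the line along which they close (so a half turn about z gives the same grasp; the last joint's range is limited). The gripper opens to 87 mm and grips with 3 to 60 N. Pads are 19 mm wide; open, the fingers measure 117 mm over their backs; the gripper's body (75 mm by 190 mm) begins 51 mm behind the grasp point.
Start: joints at [65.518, 30.224, 82.088, -0, 67.689, -10.227], TCP at [0.154, 0.606, 0.237] pointing down, gripper open.
Joint ranges: [-176.69, 176.69], [-43.24, 126.21], [12.49, 139.97], [-82, 262], [0, 151.66], [-163.58, 163.58]. Speed limits (degrees/s): [159.86, 159.86, 180, 180, 180, 180].

## Interface

Orientations are given as a 3x3 rotation matrix whose columns are the frame's x, y, z axes.
In Python, from rig import bot gives the robot as it stands.
- The arm moves only by the tool play_rows, never from a script. Its argument "moves" is a list that holds one entry, the list of rows, each a list of 6 numbers: the shift along the tool's x, y, z in mm, then the turn, a rotation vector about the tool's x, y, z in rad. A call has 1 to 5 rows; each row shifts and turns the commanded pose from where the row before left it, along the tool's axes as they then stand; what a row does not reach is not made up. A row lasts 1/10 s, in which the tool goes at most 50 mm and 8.59 degrees, less where a joint would pass 70% of its speed; a pose out of reach is approached as far as the arm can. A call with a gripper value outside its range is refused whole. "fingers" is the opening, from -1 (shut) to 1 (fully open), set as the call begins (left out, the last holds). The fingers move at their own pace and stop on an object; the grip force is fixed at half the most. Time passes only in rows, so rows that do not move let the fingers close. It gives the time, the measured TCP pose, the force, the opening and the grip force at its end, in the units of the state.
- bot.read_state(): the state, without advancing time (a new reading comes with each control period).
- bot.capture(name): name is "side" or "top"; returns a dict with "image" (420x560x3 uint8, blue, green, red), "fx", "fy", "cx", "cy" (pixels), "R" (3x3) and "t" (3): a world point X has camera coordinates R X + t. Camera axes: x right, y down, z forward; pixel columns grow to the right and rows downward; lengths in m; the calibration is good to about 2 mm. A picture is of the moment at which its call begins. There is no depth.
- bot.hand_in(): hands the job in; it is judged then, once.
Trained networks look in a picture, given as the dict that the camera call returned (one of the last four; its "shot" number tells which), for a name from the list of things; names that differ only in an ending like _2 or _b are one class to them, and where a whole thing is asked for, a point or a joint stands for the part that bears it (a point fixed in the world has none). Each returns a list of dicts, best first, with "confidence" (0 to 1); they miss things now and then, are a little off and sometimes report something else, mostly with a low value. They report only what shows in the picture. A call takes as long as a camera call. They do not tell look-alikes from the thing itself.
- bot.search_frame(picture, query): "centre" ([column, row] in pixels, amid what is visible of it).
- bot.silhouettes(picture, query): "pixels" (420x560 bool, what is visible of it) and "centre" ([column, row] in pixels, amid what is visible of it).
- bot.pinpoint(picture, query): "centre" ([column, row] in pixels: a listed point, or the origin of a listed thing).
The state is a dict: "time_s": time; "joint_positions": joint angles; "qvel": joint speeds; "tau": joint torques, N m; "position": TCP position; "tcp_rot": TCP orientation; "force": force on the tool from outside, world axes, zero at the start; "moment": the same for the moment, N m; "opening": opening from 0.0 (shut) to 1.0 (fully open); "grasp_force": force on a finger pad.
Only numpy, scipy, OpenCV 4.12 (cv2) and the standard library are available. Lean on these libraries where they do the work, as an engineer would, in place of code of your own. Each camera call takes 0.05 s, during which the arm holds its last target. There are 200 camera calls.

## Working session

There is one attempt and no reset: what is moved stays moved. The work goes in short steps, Python scripts to look and compute and a tool call to move; the robot and the scene stay as the last step left them, time stands still between calls to the robot, and variables do not carry over. Pictures are saved under pics/ and viewed, at most 14 in all, crops included, and the job is handed in when it is done.

Besides the shell and the picture viewer there is one more tool, called after "Call:" in YAML: its name, and indented under it one key for each argument. play_rows: Moves the arm, as the interface text tells. Its arguments: {"type":"object","properties":{"moves":{"type":"array","items":{"type":"array","items":{"type":"array","items":{"type":"number"}}}},"fingers":{"type":"number"}},"required":["moves"]}

```bash
mkdir -p pics; ls; cat > h.py <<'E'
import numpy as np, cv2
from rig import bot
def ray(p,c):
    R=np.array(p["R"]);t=np.array(p["t"]);d=R.T@np.array([(c[0]-p["cx"])/p["fx"],(c[1]-p["cy"])/p["fy"],1.]);return -R.T@t,d
def at_z(p,c,z):
    o,d=ray(p,c);return o+d*(z-o[2])/d[2]
def tri(obs):
    A=np.zeros((3,3));b=np.zeros(3)
    for p,c in obs:
        o,d=ray(p,c);d=d/np.linalg.norm(d);M=np.eye(3)-np.outer(d,d);A+=M;b+=M@o
    return np.linalg.solve(A,b)
def proj(p,X):
    q=np.array(p["R"])@np.array(X)+np.array(p["t"]);return [p["cx"]+p["fx"]*q[0]/q[2],p["cy"]+p["fy"]*q[1]/q[2]]
E
python3 - <<'E'
from h import *
ps={n:bot.capture(n) for n in("top","side")}
for n,p in ps.items():
    cv2.imwrite(f"pics/{n}0.png",p["image"]); print(n,ray(p,[280,210]))
for q in ["chest","chest_floor","key_leaf_bar","key_leaf_hinge","key_grip","bolt_leaf_bar","bolt_leaf_hinge","specimen_cup","timer","beaker0"]:
    for n,p in ps.items():
        print(q,n,[(np.round(d["centre"]).tolist(),round(d["confidence"],2)) for d in bot.pinpoint(p,q)][:6])
s=bot.read_state();print(s)
E
```

```text
pics
top (array([-0.19003545,  0.01867672,  1.6782795 ]), array([ 0.39527314, -0.02606221, -0.91840117]))
side (array([ 0.38091868, -1.06230274,  1.00233626]), array([ 0.09736496,  0.76434501, -0.63837312]))
chest top [([262.0, 201.0], 0.94)]
chest side [([290.0, 228.0], 0.82)]
chest_floor top []
chest_floor side []
key_leaf_bar top [([270.0, 193.0], 0.82), ([261.0, 203.0], 0.74), ([352.0, 232.0], 0.24)]
key_leaf_bar side [([282.0, 193.0], 0.75)]
key_leaf_hinge top [([228.0, 189.0], 0.92)]
key_leaf_hinge side [([291.0, 187.0], 0.66)]
key_grip top [([239.0, 201.0], 0.4)]
key_grip side [([279.0, 187.0], 0.62)]
bolt_leaf_bar top [([270.0, 173.0], 0.84)]
bolt_leaf_bar side [([308.0, 200.0], 0.73)]
bolt_leaf_hinge top [([295.0, 195.0], 0.63)]
bolt_leaf_hinge side [([299.0, 233.0], 0.79)]
specimen_cup top [([393.0, 229.0], 0.84)]
specimen_cup side [([269.0, 353.0], 0.64), ([295.0, 232.0], 0.58), ([292.0, 226.0], 0.25)]
timer top [([151.0, 235.0], 0.72)]
timer side [([249.0, 163.0], 0.65)]
beaker0 top [([352.0, 206.0], 0.8), ([321.0, 235.0], 0.76), ([373.0, 197.0], 0.65), ([352.0, 256.0], 0
[... 255 characters left out ...]
 -3.42011358e-04,
        6.76893224e+01, -1.02281313e+01]), 'qvel': array([ 0.04518123, -0.0487038 , -0.05586679, -0.00777905, -0.04430703,
       -0.01524482]), 'tau': array([-3.23590684e-04, -4.40024829e+01, -1.76982683e+01,  6.34367787e-02,
        5.05556376e-02, -3.01414104e-05]), 'position': array([0.15388502, 0.6057358 , 0.23654232]), 'tcp_rot': array([[-9.69204246e-01,  2.46258259e-01, -2.42316314e-06],
       [ 2.46258259e-01,  9.69204246e-01, -1.86456361e-05],
       [-2.24310189e-06, -1.86681536e-05, -1.00000000e+00]]), 'force': array([0.51284621, 0.36621943, 0.05626287]), 'moment': array([-0.00289304, -0.06762479,  0.0031486 ]), 'grasp_force': 0.0, 'opening': 1.0003195318454183}
```

```bash
python3 - <<'E'
import cv2
a=cv2.imread("pics/top0.png");b=cv2.imread("pics/side0.png")
cv2.imwrite("pics/a.png",cv2.resize(a[130:300,130:430],(800,453),interpolation=cv2.INTER_CUBIC))
cv2.imwrite("pics/b.png",cv2.resize(b[130:380,150:450],(720,600),interpolation=cv2.INTER_CUBIC))
E
```

```text
(no output)
```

View pics/a.png

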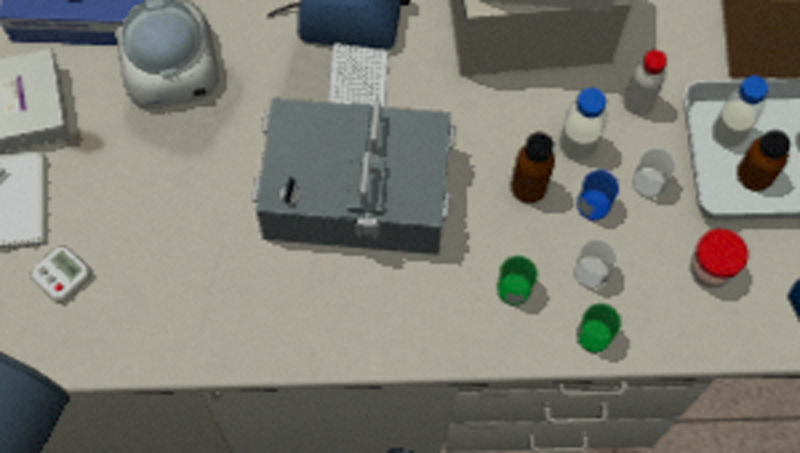

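View pics/b.png

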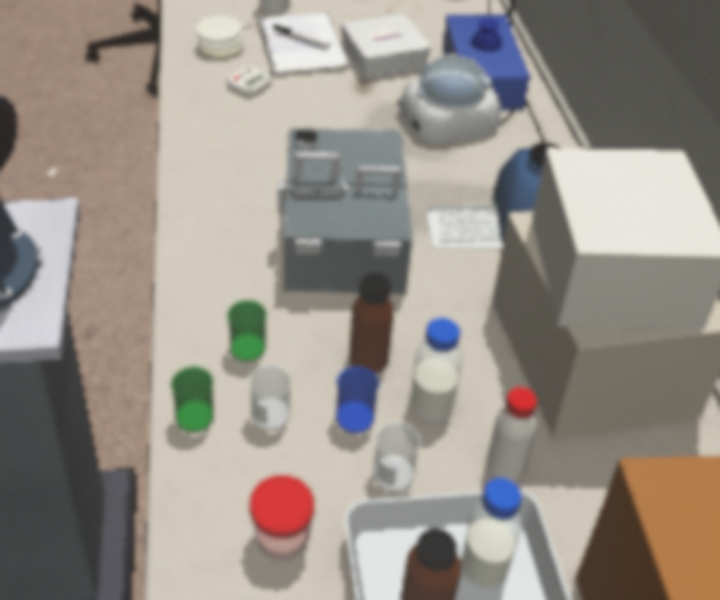

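The chest is at top-crop (350,175). Clear beakers are at (595,265) and (655,175), and there are blue and green look-alikes nearby. In the side view something grey is cut off at (272,5), so I'll check that and fit the chest pose.

```bash
python3 - <<'E'
from h import *
from scipy.optimize import least_squares
b=cv2.imread("pics/side0.png");a=cv2.imread("pics/top0.png")
cv2.imwrite("pics/c.png",np.hstack([cv2.resize(b[60:180,200:340],(400,343)),cv2.resize(a[200:420,30:290],(400,343))]))
ps={n:bot.capture(n) for n in("top","side")}
T,S=ps["top"],ps["side"]
P={"key_grip":(-62,85,124),"key_leaf_hinge":(0,130,100),"bolt_leaf_hinge":(0,-130,100),"key_leaf_bar":(-45,-20,165),"bolt_leaf_bar":(45,-25,147),"chest":(0,0,0)}
obs=[]
for k,v in P.items():
    for n,p in ps.items():
        r=bot.pinpoint(p,k)
        for d in r[:3]: obs.append((k,n,np.array(v)/1e3,p,d["centre"]))
def w(x,v):
    c,s=np.cos(x[2]),np.sin(x[2]);return np.array([x[0]+c*v[0]-s*v[1],x[1]+s*v[0]+c*v[1],v[2]])
f=lambda x:np.concatenate([np.array(proj(p,w(x,v)))-c for _,_,v,p,c in obs])
r=least_squares(f,[.5,.05,0],loss="soft_l1",f_scale=1.)
print(r.x)
for o,e in zip(obs,f(r.x).reshape(-1,2)):print(o[0],o[1],e.round(1))
for n,z in(("beaker0",.0),("specimen_cup",0),("timer",0)):
    ct=[d["centre"] for d in bot.pinpoint(T,n)];cs=[d["centre"] for d in bot.pinpoint(S,n)]
    print(n,[at_z(T,c,z)[:2].round(3) for c in ct],[at_z(S,c,z)[:2].round(3) for c in cs])
E
```

```text
[ 0.56908297  0.03621547 -0.06016973]
key_grip top [-110.4  -25.7]
key_grip top [ 2.  -0.8]
key_grip side [-2.3 -2.6]
key_leaf_hinge top [-0.9  1.4]
key_leaf_hinge side [-2.1 -1.7]
bolt_leaf_hinge top [0.6 0.4]
bolt_leaf_hinge side [-0.6 -0.3]
key_leaf_bar top [0.2 2.8]
key_leaf_bar top [-128.6  -34.3]
key_leaf_bar side [0.3 2. ]
bolt_leaf_bar top [ 2.4 -0.7]
bolt_leaf_bar top [119.9 -61.7]
bolt_leaf_bar side [ 2.6 -2.6]
chest side [-2.   3.2]
chest side [40.6 62.3]
chest side [-4.9 -7.2]
beaker0 [array([ 0.335, -0.303]), array([ 0.435, -0.306]), array([ 0.575, -0.398]), array([ 0.524, -0.33 ]), array([ 0.413, -0.172])] [array([ 0.537, -0.314]), array([ 0.413, -0.181]), array([ 0.334, -0.3  ]), array([ 0.572, -0.401]), array([ 0.431, -0.303])]
specimen_cup [array([ 0.438, -0.457])] [array([ 0.435, -0.463])]
timer [array([0.458, 0.482])] [array([0.442, 0.47 ]), array([0.549, 0.296])]
```

View pics/c.png

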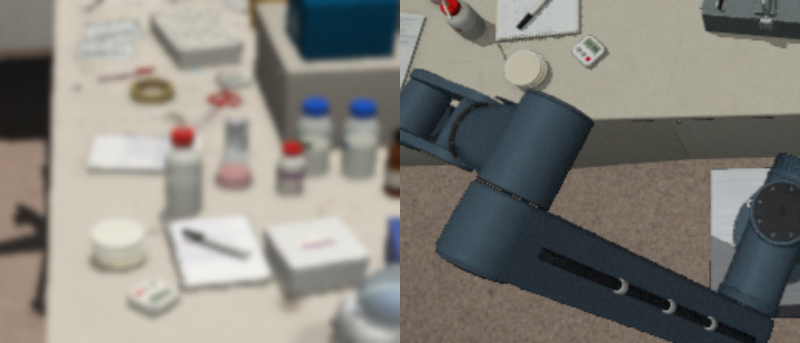

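Only two beakers are there: about (0.433,-0.305) and (0.574,-0.400). The grey object was a wash bottle. Next I'll refine the chest pose using silhouettes and an overlay.

```bash
cat > fit.py <<'E'
from h import *
from scipy.optimize import minimize
def w(x,v):
    c,s=np.cos(x[2]),np.sin(x[2]);v=np.asarray(v)/1e3;return np.array([x[0]+c*v[0]-s*v[1],x[1]+s*v[0]+c*v[1],v[2]])
def box(x0,x1,y0,y1,z0,z1): return [(a,b,c) for a in(x0,x1) for b in(y0,y1) for c in(z0,z1)]
B=[box(-90,90,-130,130,0,107),box(-81,-5,-44,3,107,125),box(-72,-18,-25,-15,125,170),box(18,72,-30,-20,107,152),box(-79,-45,81,89,107,134)]
K=4
def render(p,x):
    m=np.zeros((420*K,560*K),np.uint8)
    for b in B:
        pts=np.array([proj(p,w(x,v)) for v in b])*K+K/2
        cv2.fillConvexPoly(m,cv2.convexHull(pts.astype(np.float32)).astype(np.int32),1)
    return cv2.resize(m.astype(np.float32),(560,420),interpolation=cv2.INTER_AREA)
E
python3 - <<'E'
from fit import *
ps=[bot.capture("top"),bot.capture("side")]
ms=[]
for p in ps:
    r=bot.silhouettes(p,"chest")[0]; print(r["confidence"],r["pixels"].sum()); ms.append(r["pixels"].astype(np.float32))
def cost(x,ids=(0,1)):return sum(np.abs(render(ps[i],x)-ms[i]).sum() for i in ids)
for ids in((0,1),(0,),(1,)):
    r=minimize(cost,[.567,.036,-.06],args=(ids,),method="Nelder-Mead",options=dict(initial_simplex=[[.567,.036,-.06],[.575,.036,-.06],[.567,.044,-.06],[.567,.036,-.02]],xatol=2e-4,fatol=.3))
    print(ids,r.x.round(4),r.fun)
    if len(ids)==2:x=r.x
out=[]
for p,(u,v) in zip(ps,((190,140),(240,160))):
    im=cv2.resize(p["image"][v:v+120,u:u+130],None,fx=3,fy=3,interpolation=cv2.INTER_NEAREST)
    for b,c in zip(B,((0,0,255),(0,255,0),(255,0,0),(255,0,255),(0,255,255))):
        q=(np.array([proj(p,w(x,k)) for k in b])-[u,v])*3+1.5
        for i in range(8):
            for j in range(i):
                if bin(i^j).count("1")==1: cv2.line(im,tuple(q[i].astype(int)),tuple(q[j].astype(int)),c,1)
    out.append(im)
cv2.imwrite("pics/d.png",np.hstack(out))
E
```

```text
0.71 3813
0.86 3328
(0, 1) [ 0.5706  0.0374 -0.1249] 476.3125
(0,) [ 0.5707  0.0373 -0.124 ] 152.5625
(1,) [ 0.5665  0.0368 -0.0924] 290.625
```

View pics/d.png

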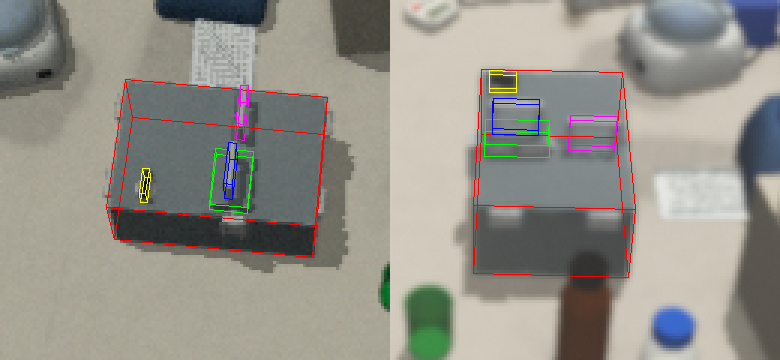

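```bash
cat >> fit.py <<'E'
CH=np.array([.5705,.0375,-.124])
def tochest(P,x=CH):
    c,s=np.cos(x[2]),np.sin(x[2]);d=np.array(P)[:2]-x[:2];return np.array([c*d[0]+s*d[1],-s*d[0]+c*d[1],P[2]])*1e3
E
python3 - <<'E'
from fit import *
T,S=bot.capture("top"),bot.capture("side")
for n,a,b in(("redcap",(375.6,152.5),(366.7,297.5)),("blue",(352,168.3),(334,268.8)),("amber",(332,185),(306,250)),("tblue",(412,164),(359,337)),("tamber",(420,184),(332,357))):
    print(n,tri([(T,a),(S,b)]).round(3))
for c in((388.7,164),(394,210.6)):print(at_z(T,c,.03).round(3))
print(tochest(bot.read_state()["position"]))
E
```

```text
redcap [ 0.709 -0.403  0.125]
blue [ 0.639 -0.303  0.136]
amber [ 0.57  -0.222  0.137]
tblue [ 0.649 -0.53   0.141]
tamber [ 0.579 -0.559  0.11 ]
[ 0.71  -0.476  0.03 ]
[ 0.505 -0.47   0.03 ]
[-483.70924768  512.33558251  236.54624117]
```

Call:
play_rows:
  moves:
    - [[0, 0, 0, 0, 0, -0.125], [-30, -30.5, 0, 0, 0, 0], [-30, -30.5, 0, 0, 0, 0], [-30, -30.5, 0, 0, 0, 0], [-30, -30.5, 0, 0, 0, 0]]
  fingers: -0.1

```text
time_s: 2.9
position: [0.2586, 0.4687, 0.2367]
tcp_rot: [[-0.992, 0.123, 0.0], [0.123, 0.992, 0.0], [-0.0, 0.0, -1.0]]
force: [0.3, 0.2, 0.7]
opening: 0.627
grasp_force: 0.0
```

Call:
play_rows:
  moves:
    - [[-30, -30.5, 0, 0, 0, 0], [-30, -30.5, 0, 0, 0, 0], [-30, -30.5, 0, 0, 0, 0], [-30, -30.5, 0, 0, 0, 0], [-30, -30.5, 0, 0, 0, 0]]

```text
time_s: 3.4
position: [0.3889, 0.2986, 0.2369]
tcp_rot: [[-0.992, 0.123, 0.001], [0.123, 0.992, 0.0], [-0.001, 0.0, -1.0]]
force: [0.9, 0.9, 0.1]
opening: 0.451
grasp_force: 0.0
```

Call:
play_rows:
  moves:
    - [[-30, -30.5, 0, 0, 0, 0], [-30, -30.5, 0, 0, 0, 0], [-30, -30.5, 0, 0, 0, 0], [-30, -30.5, 0, 0, 0, 0], [-30, -30.5, 0, 0, 0, 0]]

```text
time_s: 3.9
position: [0.5189, 0.1285, 0.2368]
tcp_rot: [[-0.992, 0.124, 0.001], [0.124, 0.992, 0.0], [-0.001, 0.0, -1.0]]
force: [0.5, 0.3, 0.6]
opening: 0.452
grasp_force: 0.0
```

Call:
play_rows:
  moves:
    - [[0, 0, 25, 0, 0, 0], [0, 0, 25, 0, 0, 0], [0, 0, 0, 0, 0, 0], [0, 0, 0, 0, 0, 0]]

```text
time_s: 4.3
position: [0.5179, 0.1302, 0.1866]
tcp_rot: [[-0.992, 0.123, -0.001], [0.123, 0.992, 0.0], [0.001, -0.0, -1.0]]
force: [-0.1, 0.4, -0.5]
opening: 0.453
grasp_force: 0.0
```

```bash
python3 - <<'E'
from fit import *
s=bot.read_state();print(tochest(s["position"]),s["tcp_rot"].round(3),s["joint_positions"].round(1),s["time_s"],s["force"])
E
```

```text
[-63.70666961  85.46369843 186.62087509] [[-0.992  0.123 -0.001]
 [ 0.123  0.992  0.   ]
 [ 0.001 -0.    -1.   ]] [  2.1  27.2  98.1   0.   54.8 -80.8] 4.3 [-0.08771416  0.43372    -0.45152134]
```

Call:
play_rows:
  moves:
    - [[-1.5, 0, 20, 0, 0, 0], [0, 0, 20, 0, 0, 0], [0, 0, 18, 0, 0, 0], [0, 0, 0, 0, 0, 0]]

```text
time_s: 4.7
position: [0.5188, 0.1304, 0.1281]
tcp_rot: [[-0.992, 0.123, -0.002], [0.123, 0.992, -0.0], [0.002, -0.0, -1.0]]
force: [-0.6, 0.5, 0.2]
opening: 0.449
grasp_force: 0.0
```

Call:
play_rows:
  moves:
    - [[0, 0, 0, 0, 0, 0], [0, 0, 0, 0, 0, 0], [0, 0, 0, 0, 0, 0], [0, 0, 0, 0, 0, 0], [0, 0, 0, 0, 0, 0]]
  fingers: -1

```text
time_s: 5.2
position: [0.5202, 0.129, 0.1293]
tcp_rot: [[-0.993, 0.122, 0.002], [0.122, 0.993, -0.002], [-0.002, -0.002, -1.0]]
force: [-0.0, -1.4, 2.3]
opening: 0.091
grasp_force: 29.9
```

Call:
play_rows:
  moves:
    - [[0, 0, 0, 0, 0, 0], [0, 0, 0, 0, 0, 0], [0, 0, 0, 0, 0, 0]]

```text
time_s: 5.5
position: [0.5202, 0.1291, 0.1293]
tcp_rot: [[-0.992, 0.123, 0.002], [0.123, 0.992, -0.001], [-0.002, -0.001, -1.0]]
force: [0.7, -5.2, 5.7]
opening: 0.089
grasp_force: 30.0
```

Call:
play_rows:
  moves:
    - [[0, 0, 0, 0, 0, 0.14], [0, 0, 0, 0, 0, 0.14], [0, 0, 0, 0, 0, 0.14], [0, 0, 0, 0, 0, 0.14], [0, 0, 0, 0, 0, 0.14]]

```text
time_s: 6.0
position: [0.5198, 0.1284, 0.1292]
tcp_rot: [[-0.676, 0.737, 0.001], [0.737, 0.676, -0.003], [-0.003, -0.002, -1.0]]
force: [-0.7, -8.4, 6.4]
opening: 0.09
grasp_force: 30.0
```

Call:
play_rows:
  moves:
    - [[0, 0, 0, 0, 0, 0.14], [0, 0, 0, 0, 0, 0.14], [0, 0, 0, 0, 0, 0.14], [0, 0, 0, 0, 0, 0.14], [0, 0, 0, 0, 0, 0.14]]

```text
time_s: 6.5
position: [0.519, 0.128, 0.1292]
tcp_rot: [[-0.043, 0.999, -0.001], [0.999, 0.043, -0.003], [-0.003, -0.001, -1.0]]
force: [-1.9, -9.7, 8.2]
opening: 0.086
grasp_force: 30.0
```

Call:
play_rows:
  moves:
    - [[0, 0, 0, 0, 0, 0.14], [0, 0, 0, 0, 0, 0.04], [0, 0, 0, 0, 0, 0], [0, 0, 0, 0, 0, 0]]

```text
time_s: 6.9
position: [0.5188, 0.1281, 0.1292]
tcp_rot: [[0.13, 0.992, -0.002], [0.992, -0.13, -0.004], [-0.004, -0.001, -1.0]]
force: [-1.7, -9.1, 8.4]
opening: 0.088
grasp_force: 30.1
```

Call:
play_rows:
  moves:
    - [[0, 0, 0, 0, 0, 0], [0, 0, 0, 0, 0, 0], [0, 0, 0, 0, 0, 0]]
  fingers: -0.3

```text
time_s: 7.2
position: [0.5191, 0.1305, 0.1282]
tcp_rot: [[0.133, 0.991, -0.001], [0.991, -0.133, 0.001], [0.001, -0.001, -1.0]]
force: [-0.1, 0.1, 0.3]
opening: 0.278
grasp_force: 0.0
```

```bash
python3 - <<'E'
from fit import *
s=bot.read_state();print(tochest(s["position"]),s["opening"],s["force"],s["moment"])
E
```

```text
[-62.4921205   85.91977206 128.23996235] 0.27820656891040035 [-0.11705884  0.10302336  0.34724059] [-0.10610943  0.03336437 -0.02070312]
```

Call:
play_rows:
  moves:
    - [[0, 0, -25, 0, 0, 0], [0, 0, -25, 0, 0, 0], [0, 0, -26, 0, 0, -0.14], [0, 0, 0, 0, 0, -0.145], [0, 0, 0, 0, 0, -0.145]]

```text
time_s: 7.7
position: [0.5198, 0.1306, 0.2054]
tcp_rot: [[-0.299, 0.954, 0.002], [0.954, 0.299, 0.001], [0.0, 0.002, -1.0]]
force: [-1.0, 0.7, 0.2]
opening: 0.349
grasp_force: 0.0
```

Call:
play_rows:
  moves:
    - [[0, 0, 0, 0, 0, -0.145], [0, 0, 0, 0, 0, -0.145], [0, 0, 0, 0, 0, -0.145], [0, 0, 0, 0, 0, -0.145], [0, 0, 0, 0, 0, -0.145]]

```text
time_s: 8.2
position: [0.5191, 0.1305, 0.2042]
tcp_rot: [[-0.856, 0.516, -0.001], [0.516, 0.856, 0.001], [0.001, 0.0, -1.0]]
force: [-0.3, -0.1, 0.4]
opening: 0.35
grasp_force: 0.0
```

Call:
play_rows:
  moves:
    - [[0, 0, 0, 0, 0, -0.145], [0, 0, 0, 0, 0, -0.145], [0, 0, 0, 0, 0, -0.135], [0, 0, 0, 0, 0, 0]]

```text
time_s: 8.6
position: [0.5191, 0.1304, 0.2042]
tcp_rot: [[-0.992, 0.124, -0.001], [0.124, 0.992, 0.001], [0.001, 0.0, -1.0]]
force: [0.3, 0.2, -0.4]
opening: 0.349
grasp_force: 0.0
```

```bash
python3 - <<'E'
from fit import *
s=bot.read_state();print(tochest(s["position"]),s["tcp_rot"].round(3))
T,S=bot.capture("top"),bot.capture("side")
cv2.imwrite("pics/e.png",np.hstack([cv2.resize(p["image"][v:v+120,u:u+130],None,fx=3,fy=3,interpolation=cv2.INTER_CUBIC) for p,u,v in((T,190,130),(S,240,140))]))
for k in("key_leaf_bar","key_grip","bolt_leaf_bar"):
    for p in(T,S):
        z={"key_leaf_bar":.165,"key_grip":.124,"bolt_leaf_bar":.147}[k]
        print(k,[(tochest(at_z(p,d["centre"],z)).round(),round(d["confidence"],2)) for d in bot.pinpoint(p,k)][:3])
E
```

```text
[-62.45073501  85.86910527 204.19076555] [[-0.992  0.124 -0.001]
 [ 0.124  0.992  0.001]
 [ 0.001  0.    -1.   ]]
key_leaf_bar [(array([-47., -16., 165.]), 0.97)]
key_leaf_bar [(array([-38.,  -2., 165.]), 0.78)]
key_grip []
key_grip [(array([ -96., -452.,  124.]), 0.41)]
bolt_leaf_bar [(array([ 47., -20., 147.]), 0.79)]
bolt_leaf_bar [(array([ 56., -14., 147.]), 0.86)]
```

View pics/e.png

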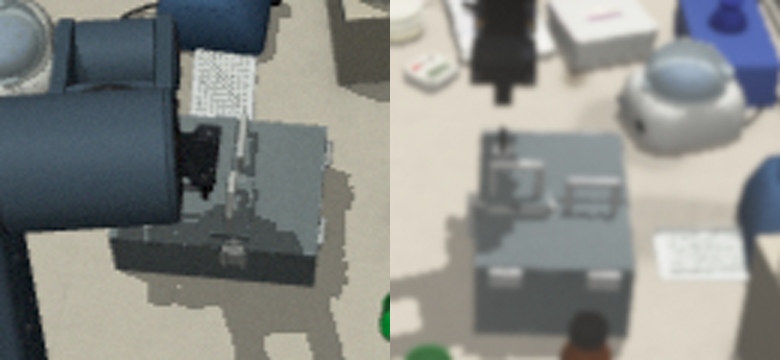

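Call:
play_rows:
  moves:
    - [[-6, -35, 0, 0, 0, 0], [-6, -35, 0, 0, 0, 0], [-5.5, -36, 0, 0, 0, 0], [0, 0, 22, 0, 0, 0], [0, 0, 22, 0, 0, 0]]

```text
time_s: 9.5
position: [0.5247, 0.021, 0.1608]
tcp_rot: [[-0.992, 0.127, 0.003], [0.127, 0.992, -0.0], [-0.003, -0.0, -1.0]]
force: [-0.6, -0.3, 0.4]
opening: 0.35
grasp_force: 0.0
```

Call:
play_rows:
  moves:
    - [[0, 0, 0, 0, 0, 0], [0, 0, 0, 0, 0, 0], [0, 0, 0, 0, 0, 0], [0, 0, 0, 0, 0, 0], [0, 0, 0, 0, 0, 0]]
  fingers: -1

```text
time_s: 10.0
position: [0.5245, 0.0227, 0.1616]
tcp_rot: [[-0.992, 0.123, 0.002], [0.123, 0.992, -0.001], [-0.002, -0.0, -1.0]]
force: [0.3, -0.5, 2.3]
opening: 0.1
grasp_force: 30.0
```

```bash
python3 - <<'E'
from fit import *
s=bot.read_state();print(tochest(s["position"]),s["opening"],s["grasp_force"],s["force"])
import math
def arc(n,a1,L,U,sg):
    P=[(L*math.cos(a)-U*math.sin(a),L*math.sin(a)+U*math.cos(a)) for a in np.linspace(0,a1,n+1)]
    for p,q in zip(P,P[1:]):print([round(sg*(q[0]-p[0]),1),round(-(q[1]-p[1]),1)],end=" ")
    print()
arc(20,1.77,150,65,-1)   # key leaf: tool y,z steps
arc(20,1.77,105,47,1)
E
```

```text
[-43.80669631 -20.41067804 161.59446083] 0.09959278167170413 29.999573528766632 [ 0.30496223 -0.45355183  2.29330547]
[6.3, -13.0] [7.5, -12.4] [8.5, -11.7] [9.5, -10.9] [10.4, -10.0] [11.3, -9.0] [12.0, -8.0] [12.7, -6.9] [13.3, -5.8] [13.7, -4.6] [14.1, -3.3] [14.3, -2.1] [14.4, -0.8] [14.5, 0.5] [14.4, 1.8] [14.1, 3.0] [13.8, 4.3] [13.4, 5.5] [12.9, 6.6] [12.2, 7.7] 
[-4.6, -9.1] [-5.4, -8.7] [-6.1, -8.2] [-6.8, -7.6] [-7.4, -6.9] [-8.0, -6.3] [-8.5, -5.5] [-9.0, -4.8] [-9.4, -3.9] [-9.7, -3.1] [-9.9, -2.2] [-10.1, -1.3] [-10.2, -0.4] [-10.2, 0.5] [-10.1, 1.4] [-9.9, 2.2] [-9.7, 3.1] [-9.4, 4.0] [-9.0, 4.8] [-8.5, 5.5]
```

Call:
play_rows:
  moves:
    - [[0, 6.3, -13, 0, 0, 0], [0, 7.5, -12.4, 0, 0, 0], [0, 8.5, -11.7, 0, 0, 0], [0, 9.5, -10.9, 0, 0, 0], [0, 10.4, -10, 0, 0, 0]]

```text
time_s: 10.5
position: [0.5293, 0.0628, 0.2195]
tcp_rot: [[-0.993, 0.122, 0.001], [0.122, 0.992, -0.005], [-0.002, -0.005, -1.0]]
force: [0.8, -5.9, 0.3]
opening: 0.101
grasp_force: 30.0
```

Call:
play_rows:
  moves:
    - [[0, 11.3, -9, 0, 0, 0], [0, 12, -8, 0, 0, 0], [0, 12.7, -6.9, 0, 0, 0], [0, 13.3, -5.8, 0, 0, 0], [0, 13.7, -4.6, 0, 0, 0]]

```text
time_s: 11.0
position: [0.5369, 0.1249, 0.2553]
tcp_rot: [[-0.992, 0.122, 0.002], [0.122, 0.992, -0.006], [-0.002, -0.006, -1.0]]
force: [-1.0, -7.5, 4.6]
opening: 0.101
grasp_force: 30.0
```

Call:
play_rows:
  moves:
    - [[0, 14.1, -3.3, 0, 0, 0], [0, 14.3, -2.1, 0, 0, 0], [0, 14.4, -0.8, 0, 0, 0], [0, 14.5, 0.5, 0, 0, 0], [0, 14.4, 1.8, 0, 0, 0]]

```text
time_s: 11.5
position: [0.5457, 0.1984, 0.2578]
tcp_rot: [[-0.992, 0.123, 0.001], [0.123, 0.992, -0.001], [-0.001, -0.001, -1.0]]
force: [-0.4, -3.5, 3.2]
opening: 0.103
grasp_force: 30.0
```

Call:
play_rows:
  moves:
    - [[0, 14.1, 3, 0, 0, 0], [0, 13.8, 4.3, 0, 0, 0], [0, 13.4, 5.5, 0, 0, 0], [0, 12.9, 6.6, 0, 0, 0], [0, 11, 6.8, 0, 0, 0]]

```text
time_s: 12.0
position: [0.5535, 0.2625, 0.23]
tcp_rot: [[-0.993, 0.122, -0.001], [0.122, 0.993, -0.004], [0.001, -0.004, -1.0]]
force: [-8.5, -30.6, 40.2]
opening: 0.104
grasp_force: 30.3
```

```bash
python3 - <<'E'
from fit import *
s=bot.read_state();c=tochest(s["position"]);print(c,s["opening"],s["grasp_force"],s["force"],s["tcp_rot"].round(3).tolist())
y,z=130-c[1],c[2]+5-100; print("th",np.arctan2(z,y)-np.arctan2(65,150), np.hypot(y,z))
E
```

```text
[-44.73118591 221.15696539 230.00935132] 0.10434870441319208 30.276442708355944 [ -8.52905373 -30.61904642  40.24224545] [[-0.993, 0.122, -0.001], [0.122, 0.993, -0.004], [0.001, -0.004, -1.0]]
th 1.7557686886740687 162.90217089356923
```

Call:
play_rows:
  moves:
    - [[0, 0, 0, 0, 0, 0], [0, 0, 0, 0, 0, 0], [0, 0, 0, 0, 0, 0], [0, 0, 0, 0, 0, 0]]
  fingers: -0.45

```text
time_s: 12.4
position: [0.5532, 0.2636, 0.2298]
tcp_rot: [[-0.992, 0.124, -0.001], [0.124, 0.992, 0.001], [0.001, 0.001, -1.0]]
force: [-0.1, 0.0, -0.8]
opening: 0.258
grasp_force: 0.0
```

Call:
play_rows:
  moves:
    - [[0, 0, -15, 0, 0, 0], [0, 0, -15, 0, 0, 0], [0, 0, -15, 0, 0, 0], [0, 0, -20, 0, 0, 0], [0, 0, -20, 0, 0, 0]]

```text
time_s: 12.9
position: [0.5533, 0.2632, 0.3158]
tcp_rot: [[-0.992, 0.124, -0.001], [0.124, 0.992, 0.001], [0.001, 0.001, -1.0]]
force: [0.5, -0.3, 1.1]
opening: 0.276
grasp_force: 0.0
```

Call:
play_rows:
  moves:
    - [[0, -45, 0, 0, 0, 0], [0, -45, 0, 0, 0, 0], [0, -45, 0, 0, 0, 0], [0, -45, 0, 0, 0, 0], [0, -45, 0, 0, 0, 0]]

```text
time_s: 13.4
position: [0.5254, 0.0384, 0.3155]
tcp_rot: [[-0.992, 0.123, 0.001], [0.123, 0.992, 0.001], [-0.001, 0.001, -1.0]]
force: [1.2, 0.0, 0.4]
opening: 0.273
grasp_force: 0.0
```

Call:
play_rows:
  moves:
    - [[0, -22, 0, 0, 0, 0], [0, 0, 40, 0, 0, 0], [0, 0, 40, 0, 0, 0], [0, 0, 30, 0, 0, 0], [0, 0, 0, 0, 0, 0]]

```text
time_s: 13.9
position: [0.5199, 0.0183, 0.2018]
tcp_rot: [[-0.992, 0.124, -0.009], [0.124, 0.992, 0.002], [0.01, 0.001, -1.0]]
force: [-0.9, 1.0, 1.2]
opening: 0.274
grasp_force: 0.0
```

```bash
python3 - <<'E'
from fit import *
s=bot.read_state();print(tochest(s["position"]),s["force"],s["opening"])
T,S=bot.capture("top"),bot.capture("side")
cv2.imwrite("pics/f.png",np.hstack([cv2.resize(p["image"][v:v+120,u:u+130],None,fx=3,fy=3,interpolation=cv2.INTER_CUBIC) for p,u,v in((T,190,130),(S,240,130))]))
for k,z in(("bolt_tab",.114),("bolt_leaf_bar",.147)):
    for p in(T,S): print(k,[(tochest(at_z(p,d["centre"],z)).round(),round(d["confidence"],2)) for d in bot.pinpoint(p,k)][:3])
E
```

```text
[-47.81837103 -25.27746043 201.75103851] [-0.86905153  1.03207499  1.20479285] 0.27383139372010257
bolt_tab []
bolt_tab [(array([ -94., -450.,  114.]), 0.72), (array([-31., -15., 114.]), 0.57)]
bolt_leaf_bar []
bolt_leaf_bar [(array([ 45., -22., 147.]), 0.73)]
```

View pics/f.png

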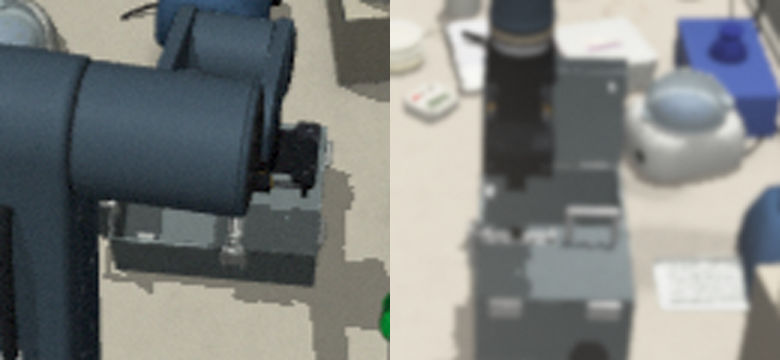

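Call:
play_rows:
  moves:
    - [[-3, -2, 25, 0, 0, 0], [0, 0, 25, 0, 0, 0], [0, 0, 16, 0, 0, 0], [0, 0, 9, 0, 0, 0], [0, 0, 0, 0, 0, 0]]

```text
time_s: 14.7
position: [0.5258, 0.0155, 0.1304]
tcp_rot: [[-0.992, 0.123, -0.001], [0.123, 0.992, 0.0], [0.001, 0.0, -1.0]]
force: [0.4, 0.4, 0.4]
opening: 0.275
grasp_force: 0.0
```

Call:
play_rows:
  moves:
    - [[0, 0, 0, 0, 0, 0], [0, 0, 0, 0, 0, 0], [0, 0, 0, 0, 0, 0], [0, 0, 0, 0, 0, 0], [0, 0, 0, 0, 0, 0]]
  fingers: -1

```text
time_s: 15.2
position: [0.5266, 0.0153, 0.1315]
tcp_rot: [[-0.992, 0.124, 0.002], [0.124, 0.992, -0.0], [-0.002, 0.0, -1.0]]
force: [-0.6, 1.0, 5.0]
opening: 0.099
grasp_force: 30.0
```

```bash
python3 - <<'E'
from fit import *
s=bot.read_state();print(tochest(s["position"]),s["force"],s["opening"],s["grasp_force"])
E
```

```text
[-40.81444261 -27.42620103 131.45903911] [-0.5516765   0.98348644  5.04379778] 0.09862240006656306 30.00099778175354
```

Call:
play_rows:
  moves:
    - [[0, 0, 0, 0, 0, 0], [0, 0, 0, 0, 0, 0], [3, 0, 4, 0, 0, 0], [0, 0, 0, 0, 0, 0]]
  fingers: -0.5

```text
time_s: 15.6
position: [0.5214, 0.016, 0.1256]
tcp_rot: [[-0.992, 0.123, -0.003], [0.123, 0.992, 0.0], [0.003, 0.0, -1.0]]
force: [0.0, 0.0, 0.2]
opening: 0.241
grasp_force: 0.0
```

Call:
play_rows:
  moves:
    - [[0, 0, 0, 0, 0, 0], [0, 0, 0, 0, 0, 0], [0, 0, 0, 0, 0, 0], [0, 0, 0, 0, 0, 0], [0, 0, 0, 0, 0, 0]]
  fingers: -1

```text
time_s: 16.1
position: [0.5228, 0.0158, 0.1264]
tcp_rot: [[-0.992, 0.123, -0.0], [0.123, 0.992, 0.0], [0.0, 0.0, -1.0]]
force: [0.7, 0.6, -1.5]
opening: 0.111
grasp_force: 30.0
```

Call:
play_rows:
  moves:
    - [[-6, 0, 0, 0, 0, 0], [-6, 0, 0, 0, 0, 0], [-6, 0, 0, 0, 0, 0], [-7, 0, 0, 0, 0, 0], [-1.5, 0, 0, 0, 0, 0]]

```text
time_s: 16.6
position: [0.5469, 0.013, 0.1263]
tcp_rot: [[-0.992, 0.123, -0.007], [0.123, 0.992, 0.001], [0.007, 0.0, -1.0]]
force: [-8.3, 1.5, 6.6]
opening: 0.109
grasp_force: 30.0
```

```bash
python3 - <<'E'
from fit import *
s=bot.read_state();print(tochest(s["position"]),s["force"],s["opening"],s["grasp_force"])
E
```

```text
[-20.3877361  -27.26239484 126.30485266] [-8.25566088  1.51674149  6.63907664] 0.10887232069889138 30.00156193971634
```

Call:
play_rows:
  moves:
    - [[-2, 0, 0, 0, 0, 0], [-1.5, 0, 0, 0, 0, 0], [0, 0, 0, 0, 0, 0]]

```text
time_s: 16.9
position: [0.5471, 0.0129, 0.1263]
tcp_rot: [[-0.992, 0.123, -0.014], [0.123, 0.992, 0.002], [0.014, -0.0, -1.0]]
force: [-11.1, 1.4, 9.1]
opening: 0.104
grasp_force: 30.0
```

Call:
play_rows:
  moves:
    - [[3, 0, 0, 0, 0, 0], [0, 0, 0, 0, 0, 0], [0, 0, 0, 0, 0, 0], [0, 0, 0, 0, 0, 0]]
  fingers: -0.5

```text
time_s: 17.3
position: [0.5508, 0.0121, 0.1267]
tcp_rot: [[-0.992, 0.124, 0.002], [0.124, 0.992, -0.0], [-0.002, -0.0, -1.0]]
force: [0.8, -0.3, 0.6]
opening: 0.249
grasp_force: 0.0
```

Call:
play_rows:
  moves:
    - [[0, 0, -20, 0, 0, 0], [0, 0, -25, 0, 0, 0], [-5, 0, -20, 0, 0, 0], [-30, 0, 0, 0, 0, 0], [-30, 2, 0, 0, 0, 0]]
  fingers: -0.4

```text
time_s: 17.8
position: [0.6159, 0.006, 0.193]
tcp_rot: [[-0.992, 0.124, 0.003], [0.124, 0.992, -0.001], [-0.003, -0.0, -1.0]]
force: [0.1, -0.2, -1.1]
opening: 0.297
grasp_force: 0.0
```

```bash
python3 - <<'E'
from fit import *
s=bot.read_state();print(tochest(s["position"]),s["force"],s["opening"],s["grasp_force"])
S=bot.capture("side")
cv2.imwrite("pics/g.png",cv2.resize(S["image"][150:270,240:370],None,fx=4,fy=4,interpolation=cv2.INTER_CUBIC))
E
```

```text
[ 48.89464908 -25.60632572 193.01165682] [ 0.08392004 -0.16370756 -1.05214576] 0.2969636610177152 0.0
```

Call:
play_rows:
  moves:
    - [[4, 0, 20, 0, 0, 0], [0, 0, 20, 0, 0, 0], [0, 0, 12, 0, 0, 0], [0, 0, 0, 0, 0, 0], [0, 0, 0, 0, 0, 0]]

```text
time_s: 18.35
position: [0.6108, 0.0068, 0.1397]
tcp_rot: [[-0.992, 0.124, 0.0], [0.124, 0.992, -0.0], [-0.0, -0.0, -1.0]]
force: [0.8, 1.1, -0.2]
opening: 0.298
grasp_force: 0.0
```

Call:
play_rows:
  moves:
    - [[0, 0, 0, 0, 0, 0], [0, 0, 0, 0, 0, 0], [0, 0, 0, 0, 0, 0], [0, 0, 0, 0, 0, 0], [0, 0, 0, 0, 0, 0]]
  fingers: -1

```text
time_s: 18.85
position: [0.611, 0.0072, 0.1403]
tcp_rot: [[-0.992, 0.124, 0.002], [0.124, 0.992, 0.0], [-0.002, 0.001, -1.0]]
force: [0.8, 2.0, 3.7]
opening: 0.1
grasp_force: 30.0
```

```bash
python3 - <<'E'
from fit import *
s=bot.read_state();print(tochest(s["position"]),s["force"],s["opening"],s["grasp_force"])
E
```

```text
[ 43.91517421 -25.04076046 140.31897734] [0.83357397 2.00898898 3.74592401] 0.10040817908877141 30.036382153630257
```

Call:
play_rows:
  moves:
    - [[0, -4.6, -9.1, 0, 0, 0], [0, -5.4, -8.7, 0, 0, 0], [0, -6.1, -8.2, 0, 0, 0], [0, -6.8, -7.6, 0, 0, 0], [0, -7.4, -6.9, 0, 0, 0]]

```text
time_s: 19.35
position: [0.6075, -0.0204, 0.1804]
tcp_rot: [[-0.992, 0.125, 0.002], [0.125, 0.992, 0.006], [-0.002, 0.006, -1.0]]
force: [2.6, 8.2, 0.1]
opening: 0.102
grasp_force: 30.0
```

Call:
play_rows:
  moves:
    - [[0, -8, -6.3, 0, 0, 0], [0, -8.5, -5.5, 0, 0, 0], [0, -9, -4.8, 0, 0, 0], [0, -9.4, -3.9, 0, 0, 0], [0, -9.7, -3.1, 0, 0, 0]]

```text
time_s: 19.85
position: [0.6023, -0.0644, 0.2058]
tcp_rot: [[-0.992, 0.124, 0.004], [0.124, 0.992, 0.006], [-0.003, 0.006, -1.0]]
force: [1.1, 8.3, 5.4]
opening: 0.102
grasp_force: 30.0
```

Call:
play_rows:
  moves:
    - [[0, -9.9, -2.2, 0, 0, 0], [0, -10.1, -1.3, 0, 0, 0], [0, -10.2, -0.4, 0, 0, 0], [0, -10.2, 0.5, 0, 0, 0], [0, -10.1, 1.4, 0, 0, 0]]

```text
time_s: 20.35
position: [0.596, -0.1164, 0.2069]
tcp_rot: [[-0.992, 0.124, 0.003], [0.124, 0.992, 0.003], [-0.003, 0.003, -1.0]]
force: [2.2, 4.8, 1.9]
opening: 0.107
grasp_force: 30.2
```

Call:
play_rows:
  moves:
    - [[0, -9.9, 2.2, 0, 0, 0], [0, -9.7, 3.1, 0, 0, 0], [0, -9.4, 4, 0, 0, 0], [0, -9, 4.8, 0, 0, 0], [0, -7.5, 4.9, 0, 0, 0]]

```text
time_s: 20.85
position: [0.5904, -0.1615, 0.1866]
tcp_rot: [[-0.992, 0.124, 0.003], [0.124, 0.992, 0.003], [-0.002, 0.003, -1.0]]
force: [3.9, 5.9, 0.4]
opening: 0.099
grasp_force: 29.9
```

```bash
python3 - <<'E'
from fit import *
s=bot.read_state();c=tochest(s["position"]);print(c,s["opening"],s["grasp_force"],s["force"])
y,z=c[1]+130,c[2]+5-100; print("th",np.arctan2(z,y)-np.arctan2(47,105), np.hypot(y,z))
E
```

```text
[  44.31390238 -195.02525555  186.63588942] 0.09858366828242332 29.895923361182213 [3.88034977 5.93391344 0.4367333 ]
th 1.7670671771020567 112.36289462697894
```

Call:
play_rows:
  moves:
    - [[0, 0, 0, 0, 0, 0], [0, 0, 0, 0, 0, 0], [0, 0, 0, 0, 0, 0], [0, 0, 0, 0, 0, 0]]
  fingers: -0.45

```text
time_s: 21.25
position: [0.589, -0.1629, 0.1866]
tcp_rot: [[-0.992, 0.123, -0.001], [0.123, 0.992, -0.0], [0.0, -0.0, -1.0]]
force: [-0.1, 0.4, 0.1]
opening: 0.263
grasp_force: 0.0
```

Call:
play_rows:
  moves:
    - [[0, 0, -20, 0, 0, 0], [0, 0, -20, 0, 0, 0], [0, 0, -20, 0, 0, 0], [0, 0, -20, 0, 0, 0], [0, 0, 0, 0, 0, 0]]

```text
time_s: 21.75
position: [0.5909, -0.1636, 0.2698]
tcp_rot: [[-0.992, 0.123, 0.006], [0.123, 0.992, -0.003], [-0.006, -0.003, -1.0]]
force: [1.3, -0.7, -0.5]
opening: 0.276
grasp_force: 0.0
```

```bash
cat >> fit.py <<'E'
def beakers():
    T,S=bot.capture("top"),bot.capture("side")
    for n,p in(("top",T),("side",S)):
        for d in bot.silhouettes(p,"beaker0"):
            m=d["pixels"];bgr=p["image"][m].mean(0)
            print(n,round(d["confidence"],2),bgr.round(),int(m.sum()),at_z(p,d["centre"],.035)[:2].round(4))
        print(n,"pin",[at_z(p,d["centre"],0)[:2].round(4).tolist() for d in bot.pinpoint(p,"beaker0")])
    return T,S
E
python3 - <<'E'
from fit import *
T,S=beakers()
cv2.imwrite("pics/h.png",np.hstack([cv2.resize(p["image"][v:v+130,u:u+130],None,fx=3,fy=3,interpolation=cv2.INTER_CUBIC) for p,u,v in((T,290,160),(S,190,230))]))
s=bot.read_state();print(tochest(s["position"]),s["position"],s["joint_positions"].round(0),s["time_s"])
E
```

```text
top 0.63 [144. 151. 149.] 187 [ 0.4283 -0.3052]
top 0.56 [121.  62.  26.] 173 [ 0.542  -0.3164]
top 0.51 [ 47. 103.  26.] 201 [ 0.4235 -0.1837]
top 0.49 [147. 155. 153.] 222 [ 0.5699 -0.3974]
top pin [[0.6781, 0.2992], [0.3379, -0.2953], [0.4216, -0.1765], [0.4427, -0.2978], [0.5272, -0.3231], [0.5794, -0.4087], [0.5632, 0.037]]
side 0.88 [176. 183. 184.] 447 [ 0.4302 -0.303 ]
side 0.84 [182. 188. 188.] 473 [ 0.5757 -0.4083]
side 0.67 [159.  87.  65.] 382 [ 0.5416 -0.3091]
side 0.66 [ 76. 131.  74.] 411 [ 0.3352 -0.2952]
side 0.61 [ 88. 139.  87.] 381 [ 0.4124 -0.1756]
side 0.2 [191. 202. 206.] 167 [0.4427 0.4171]
side pin [[0.5382, -0.3086], [0.5734, -0.399], [0.3316, -0.2958]]
[  42.62608434 -196.12940821  265.16058572] [ 0.58854102 -0.1623956   0.26516059] [ -26.   27.   82.   -0.   70. -109.] 22.05
```

View pics/h.png

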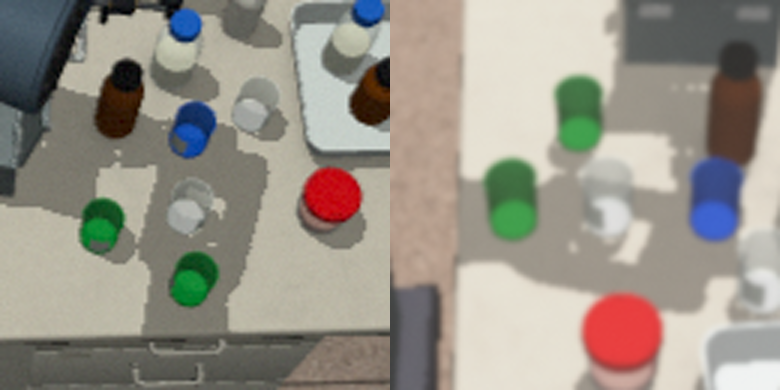

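Call:
play_rows:
  moves:
    - [[34.5, -40, 0, 0, 0, 0], [34.5, -40, 0, 0, 0, 0], [34.5, -40, 0, 0, 0, 0], [34.5, -40, 0, 0, 0, 0], [0, 0, 35, 0, 0, 0]]
  fingers: 0.9

```text
time_s: 22.55
position: [0.4395, -0.3032, 0.2345]
tcp_rot: [[-0.992, 0.13, 0.005], [0.13, 0.992, -0.009], [-0.006, -0.008, -1.0]]
force: [1.1, 0.1, -0.8]
opening: 0.645
grasp_force: 0.0
```

Call:
play_rows:
  moves:
    - [[0, 0, 35, 0, 0, 0], [0, 0, 30, 0, 0, 0], [0, 0, 0, 0, 0, 0], [0, 0, 0, 0, 0, 0]]

```text
time_s: 22.95
position: [0.4408, -0.2967, 0.1662]
tcp_rot: [[-0.992, 0.123, -0.001], [0.123, 0.992, 0.001], [0.001, 0.001, -1.0]]
force: [0.1, 0.1, -0.3]
opening: 0.938
grasp_force: 0.0
```

Call:
play_rows:
  moves:
    - [[8, -8, 10, 0, 0, 0], [0, 0, 35, 0, 0, 0], [0, 0, 35, 0, 0, 0], [0, 0, 25, 0, 0, 0], [0, 0, 6, 0, 0, 0]]

```text
time_s: 23.45
position: [0.4311, -0.3036, 0.0542]
tcp_rot: [[-0.992, 0.123, -0.002], [0.123, 0.992, 0.002], [0.002, 0.002, -1.0]]
force: [-0.3, 0.4, -0.1]
opening: 0.948
grasp_force: 0.0
```

Call:
play_rows:
  moves:
    - [[0, 0, 0, 0, 0, 0], [0, 0, 0, 0, 0, 0], [0, 0, 0, 0, 0, 0], [0, 0, 0, 0, 0, 0], [0, 0, 0, 0, 0, 0]]
  fingers: -0.2

```text
time_s: 23.95
position: [0.4324, -0.3041, 0.0566]
tcp_rot: [[-0.992, 0.123, 0.001], [0.123, 0.992, -0.001], [-0.001, -0.001, -1.0]]
force: [-0.1, 0.4, 2.3]
opening: 0.604
grasp_force: 29.6
```

Call:
play_rows:
  moves:
    - [[0, 0, 0, 0, 0, 0], [0, 0, 0, 0, 0, 0], [0, 0, 0, 0, 0, 0]]

```text
time_s: 24.25
position: [0.4325, -0.3041, 0.0565]
tcp_rot: [[-0.992, 0.123, 0.001], [0.123, 0.992, -0.001], [-0.001, -0.001, -1.0]]
force: [-0.3, 0.6, 6.0]
opening: 0.599
grasp_force: 29.6
```

Call:
play_rows:
  moves:
    - [[0, 0, -20, 0, 0, 0], [0, 0, -40, 0, 0, 0], [0, 0, -45, 0, 0, 0], [0, 0, -45, 0, 0, 0], [0, 0, -45, 0, 0, 0]]

```text
time_s: 24.75
position: [0.4316, -0.3034, 0.2522]
tcp_rot: [[-0.992, 0.123, -0.001], [0.123, 0.992, 0.001], [0.001, 0.0, -1.0]]
force: [-0.2, -0.4, -0.7]
opening: 0.6
grasp_force: 29.7
```

Call:
play_rows:
  moves:
    - [[0, 0, -40, 0, 0, 0], [0, 0, -20, 0, 0, 0], [-9.5, 30, 0, 0, 0, 0], [-9.5, 37, 0, 0, 0, 0], [-9.5, 37, 0, 0, 0, 0]]

```text
time_s: 25.25
position: [0.4731, -0.2032, 0.3107]
tcp_rot: [[-0.992, 0.125, -0.0], [0.125, 0.992, 0.0], [0.0, 0.0, -1.0]]
force: [-0.4, -0.4, 0.5]
opening: 0.598
grasp_force: 29.7
```

```bash
python3 - <<'E'
from fit import *
s=bot.read_state();print(tochest(s["position"]),s["opening"],s["grasp_force"],s["force"])
E
```

```text
[ -66.90061231 -250.90167944  310.66996494] 0.5977675725873821 29.722723686520567 [-0.38286695 -0.36720375  0.47004338]
```

Call:
play_rows:
  moves:
    - [[-8.3, 37, 0, 0, 0, 0], [-8.3, 37, 0, 0, 0, 0], [-8.3, 37, 0, 0, 0, 0], [-8.3, 37, 0, 0, 0, 0], [-8.3, 37, 0, 0, 0, 0]]

```text
time_s: 25.75
position: [0.5371, -0.0241, 0.3103]
tcp_rot: [[-0.992, 0.123, -0.001], [0.123, 0.992, 0.0], [0.001, -0.0, -1.0]]
force: [0.3, -0.0, -0.1]
opening: 0.6
grasp_force: 29.7
```

Call:
play_rows:
  moves:
    - [[-8.3, 37, 0, 0, 0, 0], [-8.3, 37, 0, 0, 0, 0], [-8.3, 37, 0, 0, 0, 0], [0, 0, 0, 0, 0, 0.13], [0, 0, 0, 0, 0, 0.14]]

```text
time_s: 26.25
position: [0.5753, 0.083, 0.3099]
tcp_rot: [[-0.922, 0.386, -0.001], [0.386, 0.922, -0.0], [0.001, -0.001, -1.0]]
force: [0.4, -1.6, -0.8]
opening: 0.598
grasp_force: 29.7
```

Call:
play_rows:
  moves:
    - [[0, 0, 0, 0, 0, 0.14], [0, 0, 0, 0, 0, 0.14], [0, 0, 0, 0, 0, 0.14], [0, 0, 0, 0, 0, 0.14], [0, 0, 0, 0, 0, 0.14]]

```text
time_s: 26.75
position: [0.5751, 0.0814, 0.3101]
tcp_rot: [[-0.454, 0.891, -0.001], [0.891, 0.454, -0.0], [0.0, -0.001, -1.0]]
force: [0.2, -0.0, -1.1]
opening: 0.602
grasp_force: 29.7
```

Call:
play_rows:
  moves:
    - [[0, 0, 0, 0, 0, 0.14], [0, 0, 0, 0, 0, 0.14], [0, 0, 0, 0, 0, 0.14], [0, 0, 0, 0, 0, 0.14], [0, 0, 0, 0, 0, 0.04]]

```text
time_s: 27.25
position: [0.5751, 0.0814, 0.3101]
tcp_rot: [[0.126, 0.992, -0.001], [0.992, -0.126, -0.0], [-0.0, -0.001, -1.0]]
force: [-0.4, 0.6, -1.0]
opening: 0.595
grasp_force: 29.7
```

```bash
python3 - <<'E'
from fit import *
s=bot.read_state();print(tochest(s["position"]),s["opening"],s["grasp_force"],s["force"],s["tcp_rot"].round(3).tolist())
E
```

```text
[ -0.84604852  44.12628905 310.11839584] 0.595068500830946 29.72385458297822 [-0.38161499  0.57649314 -0.99938189] [[0.126, 0.992, -0.001], [0.992, -0.126, -0.0], [-0.0, -0.001, -1.0]]
```

Call:
play_rows:
  moves:
    - [[0, 0, 40, 0, 0, 0], [0, 0, 40, 0, 0, 0], [0, 0, 40, 0, 0, 0], [0, 0, 40, 0, 0, 0], [0, 0, 35, 0, 0, 0]]

```text
time_s: 27.75
position: [0.5746, 0.0814, 0.1135]
tcp_rot: [[0.123, 0.992, -0.002], [0.992, -0.123, -0.0], [-0.0, -0.002, -1.0]]
force: [0.2, -0.3, -0.7]
opening: 0.597
grasp_force: 29.7
```

Call:
play_rows:
  moves:
    - [[0, 0, 25, 0, 0, 0], [0, 0, 15, 0, 0, 0], [0, 0, 9, 0, 0, 0], [0, 0, 3, 0, 0, 0], [0, 0, 0, 0, 0, 0]]

```text
time_s: 28.25
position: [0.5758, 0.0814, 0.0637]
tcp_rot: [[0.123, 0.992, 0.0], [0.992, -0.123, -0.0], [-0.0, 0.0, -1.0]]
force: [-0.3, 0.3, -0.9]
opening: 0.597
grasp_force: 29.7
```

Call:
play_rows:
  moves:
    - [[0, 0, 1.5, 0, 0, 0], [0, 0, 0, 0, 0, 0], [0, 0, 0, 0, 0, 0]]

```text
time_s: 28.55
position: [0.5761, 0.0814, 0.0629]
tcp_rot: [[0.123, 0.992, 0.001], [0.992, -0.123, -0.0], [0.0, 0.001, -1.0]]
force: [0.4, -0.3, -0.1]
opening: 0.597
grasp_force: 29.7
```

Call:
play_rows:
  moves:
    - [[0, 0, 0, 0, 0, 0], [0, 0, 0, 0, 0, 0], [0, 0, 0, 0, 0, 0], [0, 0, 0, 0, 0, 0], [0, 0, 0, 0, 0, 0]]
  fingers: 0.7

```text
time_s: 29.05
position: [0.5756, 0.0814, 0.0622]
tcp_rot: [[0.123, 0.992, 0.0], [0.992, -0.123, 0.0], [0.0, 0.0, -1.0]]
force: [0.5, -0.6, -0.2]
opening: 0.839
grasp_force: 0.0
```

Call:
play_rows:
  moves:
    - [[0, 0, -15, 0, 0, 0], [0, 0, -30, 0, 0, 0], [0, 0, -45, 0, 0, 0], [0, 0, -45, 0, 0, 0], [0, 0, -45, 0, 0, 0]]

```text
time_s: 29.55
position: [0.5752, 0.0814, 0.2437]
tcp_rot: [[0.123, 0.992, -0.001], [0.992, -0.123, 0.0], [-0.0, -0.001, -1.0]]
force: [0.3, -1.0, -0.8]
opening: 0.851
grasp_force: 0.0
```

Call:
play_rows:
  moves:
    - [[0, 0, -45, 0, 0, 0], [0, 0, -10, 0, 0, -0.1], [0, 0, 0, 0, 0, -0.14], [0, 0, 0, 0, 0, -0.14], [0, 0, 0, 0, 0, -0.14]]

```text
time_s: 30.05
position: [0.5753, 0.0814, 0.2974]
tcp_rot: [[-0.392, 0.92, 0.0], [0.92, 0.392, -0.0], [-0.0, 0.0, -1.0]]
force: [1.3, 0.8, 0.1]
opening: 0.852
grasp_force: 0.0
```

Call:
play_rows:
  moves:
    - [[0, 0, 0, 0, 0, -0.14], [0, 0, 0, 0, 0, -0.14], [0, 0, 0, 0, 0, -0.14], [0, 0, 0, 0, 0, -0.14], [0, 0, 0, 0, 0, -0.14]]

```text
time_s: 30.55
position: [0.5753, 0.0814, 0.297]
tcp_rot: [[-0.892, 0.451, -0.001], [0.451, 0.892, 0.0], [0.001, -0.0, -1.0]]
force: [-0.3, -0.2, -0.1]
opening: 0.849
grasp_force: 0.0
```

Call:
play_rows:
  moves:
    - [[0, 0, 0, 0, 0, -0.14], [0, 0, 0, 0, 0, -0.14], [0, 0, 0, 0, 0, -0.14], [0, 0, 0, 0, 0, -0.14], [0, 0, 0, 0, 0, -0.09]]

```text
time_s: 31.05
position: [0.5753, 0.0814, 0.297]
tcp_rot: [[-0.984, -0.18, -0.001], [-0.18, 0.984, 0.0], [0.001, 0.0, -1.0]]
force: [0.6, 0.5, 0.1]
opening: 0.851
grasp_force: 0.0
```

```bash
python3 - <<'E'
from fit import *
T,S=beakers()
s=bot.read_state();print(s["position"],s["opening"],s["joint_positions"].round(0),s["tcp_rot"].round(3).tolist(),s["time_s"])
R=s["tcp_rot"];print((R.T@(np.array([.574,-.401,s["position"][2]])-s["position"])*1e3).round(1))
cv2.imwrite("pics/i.png",np.hstack([cv2.resize(p["image"][v:v+130,u:u+130],None,fx=3,fy=3,interpolation=cv2.INTER_CUBIC) for p,u,v in((T,190,130),(S,240,130))]))
E
```

```text
top 0.7 [125.  65.  29.] 189 [ 0.5301 -0.313 ]
top 0.6 [ 53. 107.  36.] 226 [ 0.421  -0.1885]
top 0.59 [146. 154. 151.] 216 [ 0.6125 -0.4046]
top 0.5 [ 44. 110.  17.] 171 [ 0.346  -0.3044]
top pin [[0.6095, -0.4129], [0.426, -0.1822], [0.3369, -0.3021], [0.5218, -0.3138]]
side 0.84 [156.  90.  71.] 396 [ 0.538 -0.305]
side 0.81 [ 80. 131.  79.] 420 [ 0.3376 -0.2954]
side 0.75 [ 80. 129.  79.] 381 [ 0.4093 -0.1727]
side 0.73 [174. 180. 180.] 485 [ 0.6028 -0.4063]
side pin [[0.4099, -0.177], [0.5314, -0.3084], [0.6012, -0.4141], [0.3302, -0.287], [0.5815, 0.0777]]
[0.57550202 0.08143324 0.29709293] 0.8497073399307752 [  -3.   23.   84.    0.   73. -103.] [[-0.985, -0.174, -0.0], [-0.174, 0.985, 0.0], [0.0, 0.0, -1.0]] 31.35
[  85.4 -474.8   -0. ]
```

View pics/i.png

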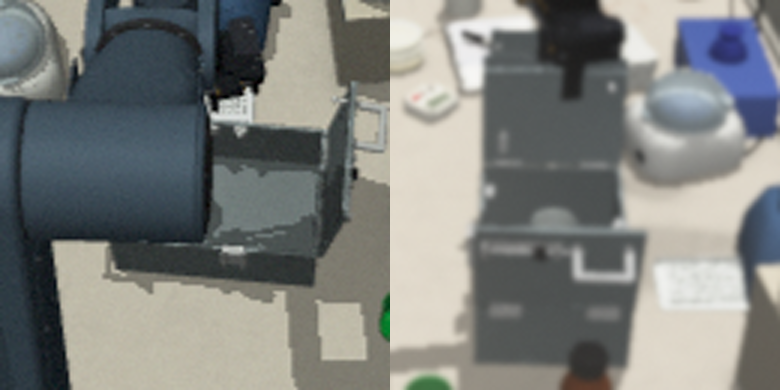

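The second beaker was knocked to about (0.606,-0.409). The first is standing upright in the chest. I'm going to the second one now with the fingers on a 110° axis, which keeps clear of the bottles.

Call:
play_rows:
  moves:
    - [[0, 0, 0, 0, 0, -0.09], [0, 0, 0, 0, 0, -0.085], [11.6, -39.3, 0, 0, 0, 0], [11.6, -39.3, 0, 0, 0, 0], [11.6, -39.3, 0, 0, 0, 0]]

```text
time_s: 31.85
position: [0.5835, -0.0422, 0.2972]
tcp_rot: [[-0.939, -0.344, 0.0], [-0.344, 0.939, -0.0], [-0.0, -0.0, -1.0]]
force: [1.1, -0.3, -0.4]
opening: 0.85
grasp_force: 0.0
```

Call:
play_rows:
  moves:
    - [[11.6, -39.3, 0, 0, 0, 0], [11.6, -39.3, 0, 0, 0, 0], [11.6, -39.3, 0, 0, 0, 0], [11.6, -39.3, 0, 0, 0, 0], [11.6, -39.3, 0, 0, 0, 0]]

```text
time_s: 32.35
position: [0.5965, -0.2474, 0.2971]
tcp_rot: [[-0.939, -0.343, 0.0], [-0.343, 0.939, 0.0], [-0.0, 0.0, -1.0]]
force: [0.8, 0.6, -0.4]
opening: 0.85
grasp_force: 0.0
```

Call:
play_rows:
  moves:
    - [[11.6, -39.3, 0, 0, 0, 0], [11.6, -39.3, 0, 0, 0, 0], [11.6, -39.3, 0, 0, 0, 0], [11.6, -39.3, 0, 0, 0, 0], [0, 0, 0, 0, 0, 0]]

```text
time_s: 32.85
position: [0.6062, -0.4156, 0.296]
tcp_rot: [[-0.941, -0.338, 0.0], [-0.338, 0.941, -0.003], [0.001, -0.003, -1.0]]
force: [-0.2, 1.6, -0.1]
opening: 0.85
grasp_force: 0.0
```

```bash
python3 - <<'E'
from fit import *
S=bot.capture("side");T=bot.capture("top")
for p in(T,S):print([(at_z(p,d["centre"],.035)[:2].round(4).tolist(),p["image"][d["pixels"]].mean(0).round()) for d in bot.silhouettes(p,"beaker0")])
s=bot.read_state();print(s["position"],s["joint_positions"].round(0),s["tcp_rot"].round(3).tolist())
R=s["tcp_rot"];print((R.T@(np.array([.606,-.409,s["position"][2]])-s["position"])*1e3).round(1))
cv2.imwrite("pics/j.png",np.hstack([cv2.resize(p["image"][v:v+130,u:u+130],None,fx=3,fy=3,interpolation=cv2.INTER_CUBIC) for p,u,v in((T,310,130),(S,270,230))]))
E
```

```text
[([0.6186, -0.4084], array([146., 154., 152.])), ([0.423, -0.1719], array([ 46., 103.,  25.])), ([0.3399, -0.2986], array([ 48., 108.,  26.])), ([0.5339, -0.3149], array([124.,  64.,  28.])), ([0.6041, 0.099], array([117., 120., 113.]))]
[([0.5405, -0.3], array([172.,  98.,  75.])), ([0.6006, -0.4101], array([190., 196., 196.])), ([0.4102, -0.1728], array([ 87., 143.,  84.]))]
[ 0.60709306 -0.40804085  0.29685108] [ -43.   36.   61.    0.   83. -153.] [[-0.939, -0.344, -0.001], [-0.344, 0.939, 0.001], [0.0, 0.002, -1.0]]
[ 1.4 -0.5 -0. ]
```

View pics/j.png

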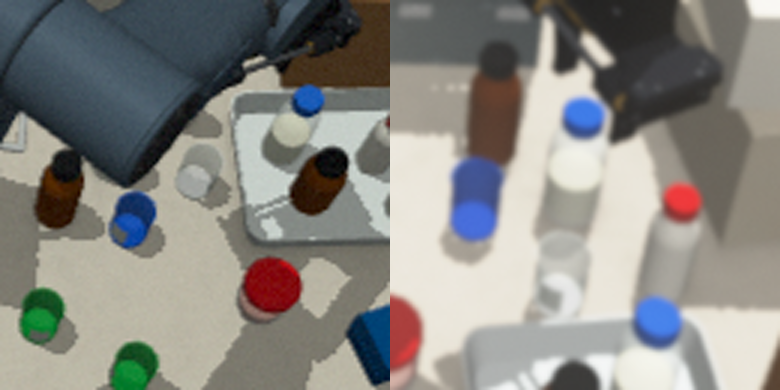

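Call:
play_rows:
  moves:
    - [[1, 0, 40, 0, 0, 0], [0, 0, 40, 0, 0, 0], [0, 0, 40, 0, 0, 0], [0, 0, 35, 0, 0, 0], [0, 0, 0, 0, 0, 0]]

```text
time_s: 33.55
position: [0.6034, -0.4047, 0.1362]
tcp_rot: [[-0.938, -0.346, -0.01], [-0.346, 0.938, 0.009], [0.006, 0.012, -1.0]]
force: [-0.5, 0.9, -1.0]
opening: 0.851
grasp_force: 0.0
```

Call:
play_rows:
  moves:
    - [[0, 0, 25, 0, 0, 0], [0, 0, 25, 0, 0, 0], [0, 0, 20, 0, 0, 0], [0, 0, 15, 0, 0, 0], [0, 0, 0, 0, 0, 0]]

```text
time_s: 34.05
position: [0.606, -0.4084, 0.0565]
tcp_rot: [[-0.939, -0.345, -0.002], [-0.345, 0.939, 0.002], [0.001, 0.002, -1.0]]
force: [0.2, -0.1, -0.1]
opening: 0.85
grasp_force: 0.0
```

Call:
play_rows:
  moves:
    - [[0, 0, 0, 0, 0, 0], [0, 0, 0, 0, 0, 0], [0, 0, 0, 0, 0, 0], [0, 0, 0, 0, 0, 0], [0, 0, 0, 0, 0, 0]]
  fingers: -0.2

```text
time_s: 34.55
position: [0.6067, -0.41, 0.0585]
tcp_rot: [[-0.939, -0.344, 0.001], [-0.344, 0.939, -0.001], [-0.001, -0.001, -1.0]]
force: [-1.2, 0.1, 3.9]
opening: 0.6
grasp_force: 29.8
```

Call:
play_rows:
  moves:
    - [[0, 0, 0, 0, 0, 0], [0, 0, 0, 0, 0, 0], [0, 0, 0, 0, 0, 0]]

```text
time_s: 34.85
position: [0.6067, -0.41, 0.0584]
tcp_rot: [[-0.939, -0.344, 0.001], [-0.344, 0.939, -0.001], [-0.001, -0.001, -1.0]]
force: [-1.0, 1.4, 6.6]
opening: 0.6
grasp_force: 29.8
```

Call:
play_rows:
  moves:
    - [[0, 0, -20, 0, 0, 0], [0, 0, -40, 0, 0, 0], [0, 0, -45, 0, 0, 0], [0, 0, -45, 0, 0, 0], [0, 0, -45, 0, 0, 0]]

```text
time_s: 35.35
position: [0.6058, -0.4094, 0.2531]
tcp_rot: [[-0.939, -0.344, -0.001], [-0.344, 0.939, 0.001], [0.001, 0.001, -1.0]]
force: [0.4, -1.1, -0.5]
opening: 0.602
grasp_force: 29.9
```

Call:
play_rows:
  moves:
    - [[0, 0, -40, 0, 0, 0], [0, 0, -20, 0, 0, 0], [0, 0, 0, 0, 0, 0], [-9.7, 38.8, 0, 0, 0, 0], [-9.7, 38.8, 0, 0, 0, 0]]

```text
time_s: 35.85
position: [0.5963, -0.3296, 0.3088]
tcp_rot: [[-0.94, -0.342, -0.004], [-0.342, 0.94, 0.003], [0.002, 0.004, -1.0]]
force: [0.6, 0.7, 0.2]
opening: 0.597
grasp_force: 29.9
```

Call:
play_rows:
  moves:
    - [[-9.7, 38.8, 0, 0, 0, 0], [-9.7, 38.8, 0, 0, 0, 0], [-9.7, 38.8, 0, 0, 0, 0], [-9.7, 38.8, 0, 0, 0, 0], [-9.7, 38.8, 0, 0, 0, 0]]

```text
time_s: 36.35
position: [0.5749, -0.1293, 0.3095]
tcp_rot: [[-0.939, -0.344, -0.004], [-0.344, 0.939, 0.002], [0.003, 0.003, -1.0]]
force: [0.8, 0.2, 0.8]
opening: 0.603
grasp_force: 29.9
```

Call:
play_rows:
  moves:
    - [[-9.7, 38.8, 0, 0, 0, 0], [-9.7, 38.8, 0, 0, 0, 0], [-9.7, 38.8, 0, 0, 0, 0], [0, 0, 0, 0, 0, 0.084], [0, 0, 0, 0, 0, 0.14]]

```text
time_s: 36.85
position: [0.5622, -0.0101, 0.3097]
tcp_rot: [[-0.992, -0.125, -0.005], [-0.125, 0.992, 0.001], [0.004, 0.001, -1.0]]
force: [0.1, 0.5, -0.5]
opening: 0.599
grasp_force: 29.9
```

Call:
play_rows:
  moves:
    - [[0, 0, 0, 0, 0, 0.14], [0, 0, 0, 0, 0, 0.14], [0, 0, 0, 0, 0, 0.14], [0, 0, 0, 0, 0, 0.14], [0, 0, 0, 0, 0, 0.14]]

```text
time_s: 37.35
position: [0.5624, -0.0117, 0.3095]
tcp_rot: [[-0.837, 0.547, -0.005], [0.547, 0.837, 0.001], [0.005, -0.002, -1.0]]
force: [0.9, -1.4, -0.4]
opening: 0.596
grasp_force: 29.9
```

Call:
play_rows:
  moves:
    - [[0, 0, 0, 0, 0, 0.14], [0, 0, 0, 0, 0, 0.14], [0, 0, 0, 0, 0, 0.14], [0, 0, 0, 0, 0, 0.14], [0, 0, 0, 0, 0, 0.14]]

```text
time_s: 37.85
position: [0.5624, -0.0118, 0.3095]
tcp_rot: [[-0.288, 0.958, -0.005], [0.958, 0.288, 0.001], [0.002, -0.004, -1.0]]
force: [-0.3, 0.4, -0.7]
opening: 0.601
grasp_force: 29.9
```

Call:
play_rows:
  moves:
    - [[0, 0, 0, 0, 0, 0.14], [0, 0, 0, 0, 0, 0.14], [0, 0, 0, 0, 0, 0.14], [0, 0, 0, 0, 0, 0], [0, 0, 0, 0, 0, 0]]

```text
time_s: 38.35
position: [0.563, -0.0118, 0.3105]
tcp_rot: [[0.119, 0.993, -0.003], [0.993, -0.119, 0.001], [0.0, -0.003, -1.0]]
force: [0.2, 0.1, -0.4]
opening: 0.602
grasp_force: 29.9
```

```bash
python3 - <<'E'
from fit import *
s=bot.read_state();print(tochest(s["position"]),s["opening"],s["grasp_force"],s["force"],s["tcp_rot"].round(3).tolist())
E
```

```text
[ -1.38388761 -49.88828821 310.45881596] 0.6019071580441706 29.899621482290968 [ 0.19610378  0.10044602 -0.37294157] [[0.119, 0.993, -0.003], [0.993, -0.119, 0.001], [0.0, -0.003, -1.0]]
```

Call:
play_rows:
  moves:
    - [[0, 0, 40, 0, 0, 0], [0, 0, 40, 0, 0, 0], [0, 0, 40, 0, 0, 0], [0, 0, 40, 0, 0, 0], [0, 0, 35, 0, 0, 0]]

```text
time_s: 38.85
position: [0.5629, -0.0118, 0.1148]
tcp_rot: [[0.119, 0.993, -0.002], [0.993, -0.119, 0.0], [0.0, -0.002, -1.0]]
force: [-0.3, -0.6, -1.5]
opening: 0.595
grasp_force: 29.9
```

Call:
play_rows:
  moves:
    - [[0, 0, 25, 0, 0, 0], [0, 0, 15, 0, 0, 0], [0, 0, 8, 0, 0, 0], [0, 0, 3, 0, 0, 0], [0, 0, 0, 0, 0, 0]]

```text
time_s: 39.35
position: [0.564, -0.012, 0.0662]
tcp_rot: [[0.121, 0.993, 0.0], [0.993, -0.121, -0.0], [-0.0, 0.0, -1.0]]
force: [-0.8, -0.3, -0.2]
opening: 0.598
grasp_force: 29.9
```

Call:
play_rows:
  moves:
    - [[0, 0, 0, 0, 0, 0], [0, 0, 0, 0, 0, 0], [0, 0, 0, 0, 0, 0], [0, 0, 0, 0, 0, 0], [0, 0, 0, 0, 0, 0]]
  fingers: 0.7

```text
time_s: 39.85
position: [0.564, -0.012, 0.0665]
tcp_rot: [[0.122, 0.993, 0.001], [0.993, -0.122, -0.0], [-0.0, 0.001, -1.0]]
force: [-0.8, -0.3, -0.9]
opening: 0.841
grasp_force: 0.0
```

Call:
play_rows:
  moves:
    - [[0, 0, -15, 0, 0, 0], [0, 0, -30, 0, 0, 0], [0, 0, -45, 0, 0, 0], [0, 0, -45, 0, 0, 0], [0, 0, -45, 0, 0, 0]]

```text
time_s: 40.35
position: [0.5633, -0.0119, 0.2478]
tcp_rot: [[0.122, 0.993, -0.0], [0.993, -0.122, 0.0], [0.0, -0.001, -1.0]]
force: [0.2, -0.2, -0.4]
opening: 0.849
grasp_force: 0.0
```

Call:
play_rows:
  moves:
    - [[0, 0, -45, 0, 0, 0], [0, 0, -20, 0, 0, -0.12], [0, 0, 0, 0, 0, -0.145], [0, 0, 0, 0, 0, -0.145], [0, 0, 0, 0, 0, -0.145]]

```text
time_s: 40.85
position: [0.5635, -0.0119, 0.3115]
tcp_rot: [[-0.425, 0.905, 0.0], [0.905, 0.425, -0.0], [-0.0, 0.0, -1.0]]
force: [0.1, 0.9, -0.2]
opening: 0.85
grasp_force: 0.0
```

Call:
play_rows:
  moves:
    - [[0, 0, 0, 0, 0, -0.145], [0, 0, 0, 0, 0, -0.145], [0, 0, 0, 0, 0, -0.145], [0, 0, 0, 0, 0, -0.145], [0, 0, 0, 0, 0, -0.145]]
  fingers: -0.45

```text
time_s: 41.35
position: [0.5635, -0.0119, 0.3111]
tcp_rot: [[-0.918, 0.396, -0.0], [0.396, 0.918, 0.0], [0.0, -0.0, -1.0]]
force: [-0.5, -0.1, -0.3]
opening: 0.479
grasp_force: 0.0
```

Call:
play_rows:
  moves:
    - [[0, 0, 0, 0, 0, -0.145], [0, 0, 0, 0, 0, -0.145], [0, 0, 0, 0, 0, 0], [0, 0, 0, 0, 0, 0]]

```text
time_s: 41.75
position: [0.5636, -0.0119, 0.3111]
tcp_rot: [[-0.992, 0.126, -0.0], [0.126, 0.992, 0.0], [0.0, 0.0, -1.0]]
force: [-0.6, -0.1, -0.0]
opening: 0.286
grasp_force: 0.0
```

```bash
python3 - <<'E'
from fit import *
s=bot.read_state();print(tochest(s["position"]),s["opening"],s["force"],s["tcp_rot"].round(3).tolist(),s["time_s"])
T,S=beakers()
cv2.imwrite("pics/k.png",np.hstack([cv2.resize(p["image"][v:v+130,u:u+130],None,fx=3,fy=3,interpolation=cv2.INTER_CUBIC) for p,u,v in((T,190,130),(S,240,130))]))
E
```

```text
[ -0.72207747 -49.88743469 311.08558572] 0.2856766517213949 [-0.61079489 -0.07418106 -0.0408313 ] [[-0.992, 0.126, -0.0], [0.126, 0.992, 0.0], [0.0, 0.0, -1.0]] 41.75
top 0.72 [ 47. 103.  26.] 203 [ 0.4225 -0.1768]
top 0.5 [136. 139. 134.] 76 [ 0.5715 -0.0255]
top 0.5 [ 46. 109.  22.] 212 [ 0.3548 -0.2985]
top pin [[0.5266, -0.3135], [0.3429, -0.3011], [0.4208, -0.1765], [0.5706, -0.0119]]
side 0.97 [ 75. 127.  74.] 417 [ 0.3346 -0.2903]
side 0.68 [ 74. 126.  71.] 337 [ 0.4165 -0.172 ]
side 0.64 [157.  93.  75.] 426 [ 0.5347 -0.3089]
side 0.53 [130. 132. 128.] 77 [0.5854 0.1338]
side pin [[0.3353, -0.2965], [0.4157, -0.184], [0.5811, 0.0719], [0.536, -0.3107], [0.6073, 0.295]]
```

View pics/k.png

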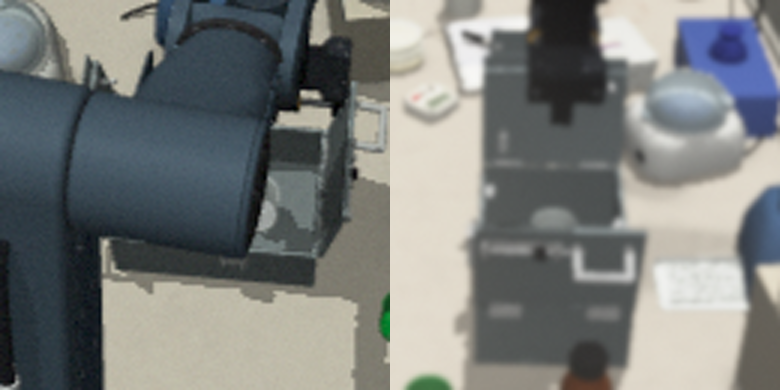

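Call:
play_rows:
  moves:
    - [[-11.3, -36.3, 0, 0, 0, 0], [-11.3, -36.3, 0, 0, 0, 0], [-11.3, -36.3, 0, 0, 0, 0], [-11.3, -36.3, 0, 0, 0, 0], [0, 0, 0, 0, 0, 0]]
  fingers: -0.5

```text
time_s: 42.55
position: [0.5919, -0.1667, 0.3109]
tcp_rot: [[-0.992, 0.128, 0.001], [0.128, 0.992, -0.003], [-0.002, -0.003, -1.0]]
force: [0.2, 0.8, -0.8]
opening: 0.253
grasp_force: 0.0
```

Call:
play_rows:
  moves:
    - [[0, 0, 20, 0, 0, 0], [0, 0, 0, 0, 0, 0]]

```text
time_s: 42.75
position: [0.5892, -0.1608, 0.2887]
tcp_rot: [[-0.992, 0.123, -0.005], [0.123, 0.992, 0.003], [0.006, 0.002, -1.0]]
force: [-0.7, 0.8, 0.6]
opening: 0.246
grasp_force: 0.0
```

```bash
python3 - <<'E'
from fit import *
s=bot.read_state();print(tochest(s["position"]),s["opening"])
E
```

```text
[  43.05720047 -194.4799722   288.67249363] 0.24593167665938978
```

Call:
play_rows:
  moves:
    - [[0, -0.5, 25, 0, 0, 0], [0, 0, 25, 0, 0, 0], [0, 0, 25, 0, 0, 0], [0, 0, 20, 0, 0, 0], [0, 0, 6, 0, 0, 0]]

```text
time_s: 43.25
position: [0.5896, -0.1607, 0.1883]
tcp_rot: [[-0.993, 0.122, -0.004], [0.122, 0.993, 0.002], [0.004, 0.002, -1.0]]
force: [0.1, 0.8, -0.5]
opening: 0.251
grasp_force: 0.0
```

Call:
play_rows:
  moves:
    - [[0, 0, 0, 0, 0, 0], [0, 0, 0, 0, 0, 0], [0, 0, 0, 0, 0, 0], [0, 0, 0, 0, 0, 0], [0, 0, 0, 0, 0, 0]]
  fingers: -1

```text
time_s: 43.75
position: [0.5918, -0.1617, 0.1915]
tcp_rot: [[-0.992, 0.123, 0.003], [0.123, 0.992, 0.0], [-0.003, 0.0, -1.0]]
force: [1.9, 2.9, 3.2]
opening: 0.102
grasp_force: 30.0
```

```bash
python3 - <<'E'
from fit import *
import math
s=bot.read_state();c=tochest(s["position"]);print(c,s["opening"],s["grasp_force"],s["force"])
y,z=c[1]+130,c[2]+5-100; print("th",np.arctan2(z,y)-np.arctan2(47,105), np.hypot(y,z))
def arc(n,a0,a1,L,U,sg):
    P=[(L*math.cos(a)-U*math.sin(a),L*math.sin(a)+U*math.cos(a)) for a in np.linspace(a0,a1,n+1)]
    for p,q in zip(P,P[1:]):print([0,round(sg*(q[0]-p[0]),1),round(-(q[1]-p[1]),1),0,0,0],end=", ")
    print()
arc(20,1.75,0,105,47,1);arc(20,1.75,0,150,65,-1)
E
```

```text
[  45.75323684 -195.03890937  191.48963419] 0.1017757069089228 30.00088781118393 [1.94697243 2.85561943 3.18686364]
th 1.743021413460127 116.36283443095643
[0, 8.5, -5.3, 0, 0, 0], [0, 9.0, -4.5, 0, 0, 0], [0, 9.3, -3.7, 0, 0, 0], [0, 9.6, -2.9, 0, 0, 0], [0, 9.8, -2.1, 0, 0, 0], [0, 10.0, -1.2, 0, 0, 0], [0, 10.1, -0.3, 0, 0, 0], [0, 10.0, 0.6, 0, 0, 0], [0, 10.0, 1.4, 0, 0, 0], [0, 9.8, 2.3, 0, 0, 0], [0, 9.6, 3.2, 0, 0, 0], [0, 9.2, 4.0, 0, 0, 0], [0, 8.9, 4.8, 0, 0, 0], [0, 8.4, 5.5, 0, 0, 0], [0, 7.9, 6.2, 0, 0, 0], [0, 7.3, 6.9, 0, 0, 0], [0, 6.7, 7.5, 0, 0, 0], [0, 6.0, 8.1, 0, 0, 0], [0, 5.3, 8.6, 0, 0, 0], [0, 4.5, 9.0, 0, 0, 0], 
[0, -12.2, -7.4, 0, 0, 0], [0, -12.8, -6.3, 0, 0, 0], [0, -13.3, -5.2, 0, 0, 0], [0, -13.7, -4.0, 0, 0, 0], [0, -14.0, -2.8, 0, 0, 0], [0, -14.2, -1.5, 0, 0, 0], [0, -14.3, -0.3, 0, 0, 0], [0, -14.3, 1.0, 0, 0, 0], [0, -14.1, 2.2, 0, 0, 0], [0, -13.9, 3.4, 0, 0, 0], [0, -13.5, 4.6, 0, 0, 0], [0, -13.1, 5.8, 0, 0, 0], [0, -12.5, 6.9, 0, 0, 0], [0, -11.9, 8.0, 0, 0, 0], [0, -11.1, 9.0, 0, 0, 0], [0, -10.3, 9.9, 0, 0, 0], [0, -9.4, 10.8, 0, 0, 0], [0, -8.4, 11.6, 0, 0, 0], [0, -7.4, 12.3, 0, 0, 0], [0, -6.3, 12.9, 0, 0, 0],
```

Call:
play_rows:
  moves:
    - [[0, 8.5, -5.3, 0, 0, 0], [0, 9, -4.5, 0, 0, 0], [0, 9.3, -3.7, 0, 0, 0], [0, 9.6, -2.9, 0, 0, 0], [0, 9.8, -2.1, 0, 0, 0]]

```text
time_s: 44.25
position: [0.5971, -0.1189, 0.2108]
tcp_rot: [[-0.993, 0.122, 0.002], [0.122, 0.993, -0.007], [-0.003, -0.007, -1.0]]
force: [-1.0, -6.0, 4.6]
opening: 0.101
grasp_force: 30.0
```

Call:
play_rows:
  moves:
    - [[0, 10, -1.2, 0, 0, 0], [0, 10.1, -0.3, 0, 0, 0], [0, 10, 0.6, 0, 0, 0], [0, 10, 1.4, 0, 0, 0], [0, 9.8, 2.3, 0, 0, 0]]

```text
time_s: 44.75
position: [0.6034, -0.0668, 0.2069]
tcp_rot: [[-0.992, 0.122, 0.002], [0.122, 0.992, -0.002], [-0.003, -0.002, -1.0]]
force: [0.0, -4.7, 3.4]
opening: 0.1
grasp_force: 30.0
```

Call:
play_rows:
  moves:
    - [[0, 9.6, 3.2, 0, 0, 0], [0, 9.2, 4, 0, 0, 0], [0, 8.9, 4.8, 0, 0, 0], [0, 8.4, 5.5, 0, 0, 0], [0, 7.9, 6.2, 0, 0, 0]]

```text
time_s: 45.25
position: [0.6086, -0.0225, 0.1815]
tcp_rot: [[-0.992, 0.122, 0.001], [0.122, 0.992, -0.0], [-0.001, -0.0, -1.0]]
force: [4.4, -3.7, 1.9]
opening: 0.102
grasp_force: 30.1
```

Call:
play_rows:
  moves:
    - [[0, 7.3, 6.9, 0, 0, 0], [0, 6.7, 7.5, 0, 0, 0], [0, 6, 8.1, 0, 0, 0], [0, 5.3, 8.6, 0, 0, 0], [0, 4.5, 9, 0, 0, 0]]

```text
time_s: 45.75
position: [0.612, 0.0064, 0.1417]
tcp_rot: [[-0.993, 0.122, 0.001], [0.122, 0.992, -0.001], [-0.001, -0.001, -1.0]]
force: [3.2, -6.2, -0.5]
opening: 0.096
grasp_force: 30.0
```

```bash
python3 - <<'E'
from fit import *
s=bot.read_state();c=tochest(s["position"]);print(c,s["opening"],s["grasp_force"],s["force"])
y,z=c[1]+130,c[2]+3.5-100; print("th",np.arctan2(z,y)-np.arctan2(47,105), np.hypot(y,z))
E
```

```text
[ 45.01055404 -25.75632046 141.66719221] 0.09585407451796012 30.019599571824074 [ 3.173062   -6.21727864 -0.47119492]
th -0.012005271163917863 113.60818621880823
```

Call:
play_rows:
  moves:
    - [[0, 0, 3, 0, 0, 0], [0, 0, 3, 0, 0, 0], [0, 0, 0, 0, 0, 0]]

```text
time_s: 46.05
position: [0.6123, 0.0072, 0.1387]
tcp_rot: [[-0.992, 0.123, 0.002], [0.123, 0.992, 0.001], [-0.002, 0.001, -1.0]]
force: [-0.5, -1.2, 17.4]
opening: 0.098
grasp_force: 28.7
```

Call:
play_rows:
  moves:
    - [[0, 0, -4, 0, 0, 0], [0, 0, 0, 0, 0, 0], [0, 0, 0, 0, 0, 0], [0, 0, 0, 0, 0, 0]]
  fingers: -0.5

```text
time_s: 46.45
position: [0.6102, 0.0073, 0.1387]
tcp_rot: [[-0.992, 0.123, -0.004], [0.123, 0.992, 0.001], [0.004, 0.001, -1.0]]
force: [-0.9, 0.3, 0.1]
opening: 0.244
grasp_force: 0.0
```

Call:
play_rows:
  moves:
    - [[0, 0, -20, 0, 0, 0], [0, 0, -20, 0, 0, 0], [20, -5, 0, 0, 0, 0], [20, -5, 0, 0, 0, 0], [0, 0, 0, 0, 0, 0]]

```text
time_s: 46.95
position: [0.567, 0.0022, 0.1791]
tcp_rot: [[-0.992, 0.123, -0.006], [0.123, 0.992, 0.001], [0.006, 0.001, -1.0]]
force: [-0.2, 0.6, -0.1]
opening: 0.247
grasp_force: 0.0
```

Call:
play_rows:
  moves:
    - [[0, 0, 20, 0, 0, 0], [0, 0, 20, 0, 0, 0], [0, 0, 8, 0, 0, 0], [0, 0, 0, 0, 0, 0], [0, 0, 0, 0, 0, 0]]
  fingers: -1

```text
time_s: 47.45
position: [0.5683, 0.0026, 0.1305]
tcp_rot: [[-0.992, 0.122, -0.007], [0.122, 0.992, 0.002], [0.007, 0.001, -1.0]]
force: [-6.0, 3.0, -2.2]
opening: 0.012
grasp_force: 2.6
```

```bash
python3 - <<'E'
from fit import *
s=bot.read_state();c=tochest(s["position"]);print(c,s["opening"],s["force"])
T,S=bot.capture("top"),bot.capture("side")
cv2.imwrite("pics/l.png",np.hstack([cv2.resize(p["image"][v:v+130,u:u+130],None,fx=3,fy=3,interpolation=cv2.INTER_CUBIC) for p,u,v in((T,190,130),(S,240,130))]))
E
```

```text
[  2.08939511 -34.93779242 130.53757927] 0.012418242374426139 [-5.9995869   2.97382922 -2.24155501]
```

View pics/l.png

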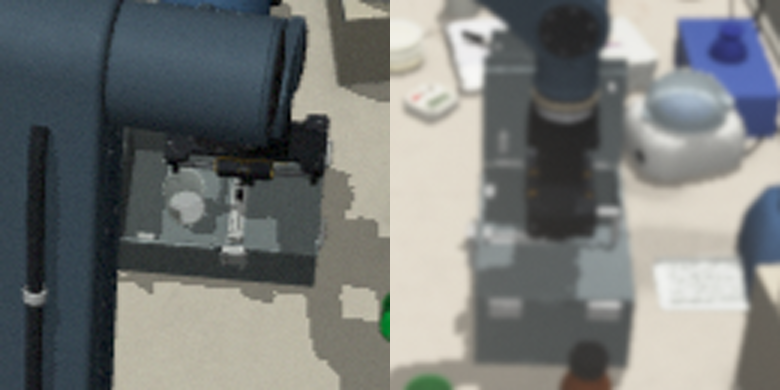

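Call:
play_rows:
  moves:
    - [[3, 0, 0, 0, 0, 0], [0, 0, 4, 0, 0, 0], [0, 0, 4, 0, 0, 0], [0, 0, 0, 0, 0, 0]]

```text
time_s: 47.95
position: [0.5683, 0.0017, 0.1267]
tcp_rot: [[-0.992, 0.122, 0.001], [0.122, 0.992, -0.0], [-0.002, -0.0, -1.0]]
force: [-5.9, 1.3, 17.5]
opening: 0.008
grasp_force: 12.3
```

```bash
python3 - <<'E'
from fit import *
s=bot.read_state();c=tochest(s["position"]);print(c,s["opening"],s["force"])
E
```

```text
[  2.27566239 -35.83895849 126.737316  ] 0.007817791288816175 [-5.92839067  1.31208027 17.48995127]
```

Call:
play_rows:
  moves:
    - [[0, 0, -10, 0, 0, 0], [0, 0, -10, 0, 0, 0], [2, -30, 0, 0, 0, 0], [0, 0, 10, 0, 0, 0], [0, 0, 10, 0, 0, 0]]

```text
time_s: 48.45
position: [0.5636, -0.0285, 0.1244]
tcp_rot: [[-0.992, 0.124, 0.004], [0.124, 0.992, -0.001], [-0.004, -0.0, -1.0]]
force: [0.1, 1.1, 0.1]
opening: 0.009
grasp_force: 0.0
```

Call:
play_rows:
  moves:
    - [[0, 0, 3, 0, 0, 0], [0, 0, 0, 0, 0, 0]]

```text
time_s: 48.65
position: [0.5625, -0.0278, 0.1213]
tcp_rot: [[-0.993, 0.121, 0.0], [0.121, 0.993, -0.001], [-0.0, -0.001, -1.0]]
force: [-1.2, -1.7, 5.7]
opening: 0.001
grasp_force: 3.0
```

Call:
play_rows:
  moves:
    - [[0, 0, 3, 0, 0, 0], [0, 0, 0, 0, 0, 0]]

```text
time_s: 48.85
position: [0.5625, -0.0277, 0.1211]
tcp_rot: [[-0.993, 0.121, 0.001], [0.121, 0.993, -0.002], [-0.001, -0.002, -1.0]]
force: [-5.9, -1.2, 24.3]
opening: 0.006
grasp_force: 11.7
```

```bash
python3 - <<'E'
from fit import *
s=bot.read_state();c=tochest(s["position"]);print(c,s["opening"],s["force"])
E
```

```text
[  0.12571497 -65.73303239 121.07862012] 0.006485219207687711 [-5.87178627 -1.24300103 24.30012911]
```

Call:
play_rows:
  moves:
    - [[0, 0, -20, 0, 0, 0], [0, 0, -45, 0, 0, 0], [0, 0, -45, 0, 0, 0], [0, 0, -45, 0, 0, 0], [0, 0, -45, 0, 0, 0]]

```text
time_s: 49.35
position: [0.562, -0.0267, 0.3193]
tcp_rot: [[-0.993, 0.122, -0.0], [0.122, 0.993, 0.001], [0.0, 0.0, -1.0]]
force: [0.1, -0.1, 0.6]
opening: 0.006
grasp_force: 0.0
```

Call:
play_rows:
  moves:
    - [[5, 36, 0, 0, 0, 0], [5, 36, 0, 0, 0, 0], [5, 36, 0, 0, 0, 0], [5, 36, 0, 0, 0, 0], [5, 36, 0, 0, 0, 0]]
  fingers: -0.5

```text
time_s: 49.85
position: [0.5591, 0.1563, 0.3174]
tcp_rot: [[-0.993, 0.122, -0.0], [0.122, 0.993, 0.0], [0.001, 0.0, -1.0]]
force: [1.3, 0.8, 0.1]
opening: 0.239
grasp_force: 0.0
```

Call:
play_rows:
  moves:
    - [[5, 36, 0, 0, 0, 0], [5, 36, 0, 0, 0, 0], [10, 35, 0, 0, 0, 0], [0, 0, 0, 0, 0, 0], [0, 0, 0, 0, 0, 0]]

```text
time_s: 50.35
position: [0.552, 0.2639, 0.3172]
tcp_rot: [[-0.993, 0.12, -0.001], [0.12, 0.993, -0.001], [0.001, -0.001, -1.0]]
force: [-0.6, 0.1, 0.4]
opening: 0.253
grasp_force: 0.0
```

```bash
python3 - <<'E'
from fit import *
s=bot.read_state();c=tochest(s["position"]);print(c,s["opening"],s["force"])
E
```

```text
[-46.3802352  222.41157674 317.1697254 ] 0.2530194574333436 [-0.63936888  0.06740388  0.40232772]
```

Call:
play_rows:
  moves:
    - [[-1, -1, 25, 0, 0, 0], [0, 0, 25, 0, 0, 0], [0, 0, 20, 0, 0, 0], [0, 0, 14, 0, 0, 0], [0, 0, 0, 0, 0, 0]]

```text
time_s: 50.85
position: [0.5522, 0.2599, 0.2314]
tcp_rot: [[-0.992, 0.124, -0.005], [0.124, 0.992, -0.002], [0.005, -0.003, -1.0]]
force: [-0.3, 0.3, -0.5]
opening: 0.245
grasp_force: 0.0
```

Call:
play_rows:
  moves:
    - [[0, 0, 0, 0, 0, 0], [0, 0, 0, 0, 0, 0], [0, 0, 0, 0, 0, 0], [0, 0, 0, 0, 0, 0], [0, 0, 0, 0, 0, 0]]
  fingers: -1

```text
time_s: 51.35
position: [0.5543, 0.2615, 0.2352]
tcp_rot: [[-0.992, 0.122, 0.003], [0.122, 0.992, 0.0], [-0.003, 0.0, -1.0]]
force: [0.8, -1.2, 3.4]
opening: 0.104
grasp_force: 30.0
```

Call:
play_rows:
  moves:
    - [[0, -12.2, -7.4, 0, 0, 0], [0, -12.8, -6.3, 0, 0, 0], [0, -13.3, -5.2, 0, 0, 0], [0, -13.7, -4, 0, 0, 0], [0, -14, -2.8, 0, 0, 0]]

```text
time_s: 51.85
position: [0.5465, 0.1974, 0.2618]
tcp_rot: [[-0.992, 0.123, 0.005], [0.123, 0.992, 0.005], [-0.004, 0.005, -1.0]]
force: [2.1, 4.8, 5.3]
opening: 0.102
grasp_force: 30.0
```

Call:
play_rows:
  moves:
    - [[0, -14.2, -1.5, 0, 0, 0], [0, -14.3, -0.3, 0, 0, 0], [0, -14.3, 1, 0, 0, 0], [0, -14.1, 2.2, 0, 0, 0], [0, -13.9, 3.4, 0, 0, 0]]

```text
time_s: 52.35
position: [0.5375, 0.1246, 0.2551]
tcp_rot: [[-0.992, 0.123, 0.003], [0.123, 0.992, -0.0], [-0.003, 0.0, -1.0]]
force: [4.9, 1.8, 2.4]
opening: 0.105
grasp_force: 30.0
```

Call:
play_rows:
  moves:
    - [[0, -13.5, 4.6, 0, 0, 0], [0, -13.1, 5.8, 0, 0, 0], [0, -12.5, 6.9, 0, 0, 0], [0, -11.9, 8, 0, 0, 0], [0, -11.1, 9, 0, 0, 0]]

```text
time_s: 52.85
position: [0.5291, 0.0631, 0.2198]
tcp_rot: [[-0.992, 0.123, 0.0], [0.123, 0.992, 0.0], [-0.0, 0.0, -1.0]]
force: [5.9, 1.5, 2.5]
opening: 0.104
grasp_force: 30.0
```

Call:
play_rows:
  moves:
    - [[0, -10.3, 9.9, 0, 0, 0], [0, -9.4, 10.8, 0, 0, 0], [0, -8.4, 11.6, 0, 0, 0], [0, -7.4, 12.3, 0, 0, 0], [0, -6.3, 12.9, 0, 0, 0]]

```text
time_s: 53.35
position: [0.5235, 0.0225, 0.1622]
tcp_rot: [[-0.992, 0.123, -0.001], [0.123, 0.992, 0.001], [0.001, 0.001, -1.0]]
force: [2.4, 9.6, 32.0]
opening: 0.099
grasp_force: 30.0
```

Call:
play_rows:
  moves:
    - [[0, 0, 3, 0, 0, 0], [0, 0, 3, 0, 0, 0], [0, 0, 0, 0, 0, 0]]

```text
time_s: 53.65
position: [0.5235, 0.0226, 0.1602]
tcp_rot: [[-0.993, 0.122, 0.0], [0.122, 0.993, -0.0], [-0.0, -0.0, -1.0]]
force: [-2.3, 1.8, 28.1]
opening: 0.104
grasp_force: 30.0
```

```bash
python3 - <<'E'
from fit import *
s=bot.read_state();c=tochest(s["position"]);print(c,s["opening"],s["force"],s["grasp_force"])
E
```

```text
[-44.77721911 -20.56453003 160.17130248] 0.1037474740397558 [-2.30998129  1.76251443 28.13824198] 30.007177591323853
```

Call:
play_rows:
  moves:
    - [[0, 0, -5, 0, 0, 0], [0, 0, 0, 0, 0, 0], [0, 0, 0, 0, 0, 0], [0, 0, -20, 0, 0, 0], [0, 0, -20, 0, 0, 0]]
  fingers: -0.5

```text
time_s: 54.15
position: [0.5215, 0.0227, 0.2003]
tcp_rot: [[-0.992, 0.122, -0.007], [0.122, 0.992, 0.001], [0.007, -0.0, -1.0]]
force: [0.2, 0.3, 0.5]
opening: 0.252
grasp_force: 0.0
```

Call:
play_rows:
  moves:
    - [[0, 23, 0, 0, 0, 0], [0, 0, 0, 0, 0, 0], [0, 0, 0, 0, 0, 0], [0, 0, 0, 0, 0, 0]]
  fingers: -1

```text
time_s: 54.55
position: [0.5257, 0.0451, 0.201]
tcp_rot: [[-0.992, 0.122, -0.003], [0.122, 0.992, -0.0], [0.003, -0.001, -1.0]]
force: [-0.9, -0.2, -0.8]
opening: 0.023
grasp_force: 0.0
```

```bash
python3 - <<'E'
from fit import *
s=bot.read_state();c=tochest(s["position"]);print(c,s["opening"],s["force"],s["grasp_force"])
E
```

```text
[-45.39217537   2.0228647  200.99410561] 0.022940082734477136 [-0.92319531 -0.23225856 -0.81035216] 0.0
```

Call:
play_rows:
  moves:
    - [[0, 0, 20, 0, 0, 0], [0, 0, 20, 0, 0, 0], [0, 0, 15, 0, 0, 0], [0, 0, 3, 0, 0, 0], [0, 0, 0, 0, 0, 0]]

```text
time_s: 55.05
position: [0.5262, 0.0451, 0.1434]
tcp_rot: [[-0.992, 0.123, -0.002], [0.123, 0.992, 0.0], [0.002, -0.0, -1.0]]
force: [-0.1, -0.5, 0.2]
opening: 0.008
grasp_force: 0.0
```

Call:
play_rows:
  moves:
    - [[0, 0, 3, 0, 0, 0], [0, 0, 3, 0, 0, 0], [0, 0, 0, 0, 0, 0]]

```text
time_s: 55.35
position: [0.5274, 0.0453, 0.1393]
tcp_rot: [[-0.992, 0.122, 0.002], [0.122, 0.992, -0.001], [-0.002, -0.0, -1.0]]
force: [-0.9, -0.9, 3.8]
opening: 0.006
grasp_force: 2.1
```

```bash
python3 - <<'E'
from fit import *
s=bot.read_state();c=tochest(s["position"]);print(c,s["opening"],s["force"],s["grasp_force"])
E
```

```text
[-43.68569521   2.39398243 139.29678747] 0.005746133771851334 [-0.9062229  -0.94358949  3.81428557] 2.0887111945522463
```

Call:
play_rows:
  moves:
    - [[0, 0, 3, 0, 0, 0], [0, 0, 0, 0, 0, 0], [0, 0, -20, 0, 0, 0], [0, 0, -40, 0, 0, 0], [0, 0, -40, 0, 0, 0]]

```text
time_s: 55.85
position: [0.5263, 0.0456, 0.2363]
tcp_rot: [[-0.992, 0.122, -0.001], [0.122, 0.992, 0.0], [0.001, -0.0, -1.0]]
force: [1.6, 0.2, 1.0]
opening: 0.013
grasp_force: 0.0
```

Call:
play_rows:
  moves:
    - [[10, 40, -10, 0, 0, 0], [10, 40, 0, 0, 0, 0], [10, 40, 0, 0, 0, 0], [10, 40, 0, 0, 0, 0], [10, 40, 0, 0, 0, 0]]

```text
time_s: 56.35
position: [0.5014, 0.2517, 0.2458]
tcp_rot: [[-0.992, 0.123, 0.001], [0.123, 0.992, 0.0], [-0.001, 0.0, -1.0]]
force: [1.4, 1.0, -0.5]
opening: 0.006
grasp_force: 0.0
```

Call:
play_rows:
  moves:
    - [[10, 40, 0, 0, 0, 0], [10, 40, 0, 0, 0, 0], [10, 40, 0, 0, 0, 0], [0, 0, 0, 0, 0, 0], [0, 0, 0, 0, 0, 0]]

```text
time_s: 56.85
position: [0.486, 0.3735, 0.2452]
tcp_rot: [[-0.993, 0.12, 0.0], [0.12, 0.993, -0.001], [-0.0, -0.001, -1.0]]
force: [-0.7, -0.1, -0.7]
opening: 0.006
grasp_force: 0.0
```

```bash
python3 - <<'E'
from fit import *
s=bot.read_state();print(s["position"],s["force"],s["time_s"])
T,S=bot.capture("top"),bot.capture("side")
cv2.imwrite("pics/m.png",np.hstack([cv2.resize(p["image"][v:v+180,u:u+180],None,fx=2.2,fy=2.2,interpolation=cv2.INTER_CUBIC) for p,u,v in((T,200,130),(S,220,130))]))
E
```

```text
[0.48603667 0.37348812 0.24520531] [-0.71862853 -0.10501007 -0.70906459] 56.85
```

View pics/m.png

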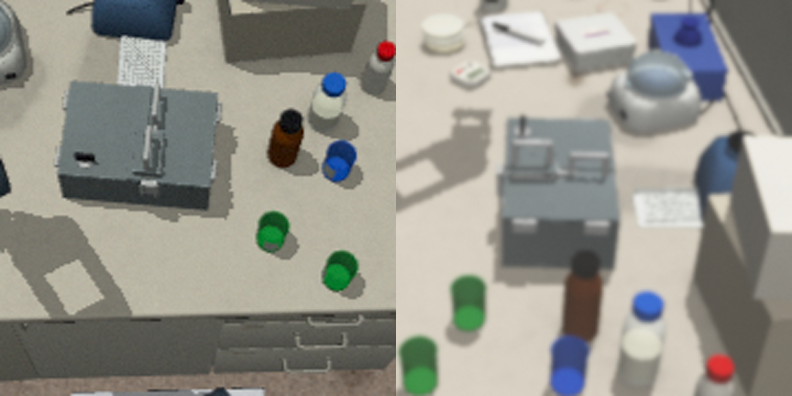

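The chest is shut with both leaves flush, and the key lies crosswise at top view (85,157), so it is still turned. There are no clear beakers left on the bench, and the cup and timer have not been touched.

```bash
python3 -c "
from rig import bot
print(bot.hand_in())"
```

```text
the job is handed in; nothing more can be done
None
```

I put both beakers that were on the bench upright in the chest, shut the bolt leaf and then the key leaf flush, left the bolt drawn and the key turned, and handed the job in at about 57 s; the hand-in did not report a verdict.

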